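Index the trimming turntable for the second flute and put the turning tool away

ROBOT

A 7-joint arm with a two-finger parallel gripper is mounted at the origin on the work surface. World frame = base frame: x ahead of the robot, y to its left, z up, the work surface at z = 0. Lengths are in m, angles in rad, forces in N, time in s.
With the tool pointing down it reaches from about 0.4 to 0.85 m from the base axis. Payload 10.4 kg.
Tool frame: the origin (TCP) lies between the finger pads; the fingertips stand 17 mm ahead of it and the grasp point (between the pads) lies 2 mm behind it; x points along the fingers, y is the direction in which the jaws open and shut, and the axes are right-handed (so a half turn about x gives the same grasp; the last joint's range is limited). The gripper opens to 85 mm and grips with 20 to 120 N. Pads are 22 mm wide; open, the fingers measure 114 mm over their backs; the gripper's body (76 mm by 85 mm) begins 54 mm behind the grasp point. The pads swing forward as they close: fully open they stand 13 mm farther back than shut.
Start: joints at [-1.286, 0.332, -0.065, 1.46, 0.022, 1.35, -0.088], TCP at [0.189, 0.596, 0.213] pointing down, gripper open.
Joint ranges: [-2.6, 2.6], [-0.5, 2.12], [-1.47, 1.34], [0.16, 2.42], [-1.27, 4.41], [0.06, 2.06], [-2.6, 2.6]. Speed limits (rad/s): [2.22, 2.22, 2.79, 2.79, 3.14, 3.14, 3.14].

INTERFACE

Orientations are given as a unit quaternion [x, y, z, w].
In Python, from bench import ctrl gives the robot as it stands.
- The arm moves only by the tool step_arm, never from a script. Its argument "steps" is a list of rows, each a list of 3 entries, a list of its own where there are three numbers: the closure, from 0 (fully open) to 1 (shut), then the shift along the world's x, y, z in cm, then the turn, a rotation vector about the world's x, y, z in rad. A call has 1 to 5 rows; each row is the pose to reach, as a shift and turn from the pose commanded when the call began; what a row does not reach only later rows make up. A row lasts 1/12 s, in which the tool goes at most 41.7 mm and 7.16 degrees, less where a joint would pass 70% of its speed; a pose out of reach is approached as far as the arm can. A call with a gripper value outside its range is refused whole. The fingers move at their own pace and stop on an object; "force" is the grip in N (left out, the last holds). Time passes only in rows, so rows that repeat a pose let the fingers close. It gives the time, the measured TCP pose, the force and the opening at its end, in the units of the state.
- ctrl.observe(): the state, without advancing time (a new reading comes with each control period).
- ctrl.snapshot(name): name is "side" or "top" or "wrist"; returns the picture (420x560x3 uint8, blue, green, red); there is no depth.
- ctrl.get_calibration(name): a dict with "camera_matrix" (3x3 intrinsics, pixels), "dist" ([k1, k2, p1, p2, k3] as OpenCV has them; the pictures are not rectified), "rvec" (rotation vector, rad) and "tvec" (3), from world to camera coordinates, as OpenCV has them; the wrist camera has in their place "T_tool_cam" (4x4, takes a point from camera to tool coordinates, whose origin is the TCP and whose axes are the tool frame's). Camera axes: x right, y down, z forward; pixel columns grow to the right and rows downward; lengths in m; the calibration is good to about 2 mm. A picture is of the moment at which its call begins: read the wrist's pose just before it. get_calibration takes no time and is no camera call.
- ctrl.job_done(): hands the job in, once; it reports no verdict.
Trained networks look in the newest picture that a camera, given by its name, has taken for a name from the list of things; names that differ only in an ending like _2 or _b are one class to them, and where a whole thing is asked for, a point or a joint stands for the part that bears it (a point fixed in the world has none). Each returns a list of dicts, best first, with "p" (0 to 1); they miss things now and then, are a little off and sometimes report something else, mostly with a low value. They report only what shows in the picture. A call takes as long as a camera call. They do not tell look-alikes from the thing itself.
- ctrl.boxes_of(camera, query): "box" ([left, top, right, bottom] in pixels, round what is visible of it).
- ctrl.spot_point(camera, query): "location" ([row, column] in pixels: a listed point, or the origin of a listed thing).
The state is a dict: "clock": time; "q": joint angles; "dq": joint speeds; "effort": joint torques, N m; "eef_pos": TCP position; "eef_rot": TCP orientation; "wrist_force": force on the tool from outside, world axes, zero at the start; "moment": the same for the moment, N m; "grip_width": finger opening in m.
Only numpy, scipy, OpenCV 4.12 (cv2) and the standard library are available. Lean on these libraries where they do the work, as an engineer would, in place of code of your own. Each camera call takes 0.05 s, during which the arm holds its last target.

TASK

Set the trimming station up for the second flute: turn the clicking turntable by its jaws until the red-topped jaw rests 45 degrees, that is exactly three clicks, past the brass pointer, clockwise seen from above, and leave it seated in that click. Lay the loop-ended turning tool from the bench fully down in its own cut-out in the plywood tray. Do not touch the soft clay bowl, and leave the rib, the bottle, the jar and the beaker where they are.

Things in the scene. Friction and masses are not known exactly. Their poses are not given: they have to be found in the camera images.
- wheel (a joint): Angle of the turntable's aluminium wheel head (280 mm across, top at z = 66 mm, graduated rim), rad. 0: red-topped jaw at the brass pointer; grows counter-clockwise seen from above. Turns without end both ways and clicks every 15 degrees, at whole multiples of 15: a spring pulls it into a click from within about 5 degrees; between, it can stay balanced. About 5 N sideways on a jaw moves it on; it does not run on.
- turntable_center (a point): Point on the turntable's axis at the wheel head's top, 66 mm above the bench. Its axes are the fixed green base's: the pointer lies along -x. The clay bowl is clamped upside down on the wheel head: 198 mm across at the rim (z = 66 mm), 132 mm at z = 100 mm, 90 mm at the foot, top at z = 126 mm.
- pointer_tip (a point): Tip of the brass pointer fixed to the base, at the wheel head's edge, 145 mm from the axis; the pointer reaches 161 mm from the axis and 69 mm above the bench.
- wrist_rest (a point): Centre of the fixed wooden hand-rest arm reaching in over the wheel head: 90 mm long radially, 24 mm wide, from 150 to 164 mm above the bench, its centre 127 mm from the axis; carried by an 18 mm steel post 160 mm from the axis. The jaws pass below it, a gripper does not.
- jaw_red (a point): Centre of the top of the red-topped jaw post. The three jaw posts, 120 degrees apart, are upright, round, 22 mm thick, 118 mm from the axis, from a 10 mm high, 34 x 26 mm foot on the wheel head up to 128 mm above the bench; they turn with the wheel head and clamp the bowl. They may be pushed or gripped.
- jaw_b (a point): Centre of the top of the grey-topped jaw post 120 degrees counter-clockwise from the red one.
- jaw_c (a point): Centre of the top of the other grey-topped jaw post, 240 degrees counter-clockwise from the red one.
- bowl: The soft clay bowl in the chuck (sizes under turntable_center); origin at the centre of its rim, on the wheel head. It turns with the wheel head. Must not be touched.
- tool_handle (a point): Centre of the turning tool's wooden handle, half-way up (10 mm above what it lies on), near the centre of mass. The handle is 100 mm long (x), 22 mm wide (y), 20 mm high (z). The tool is 158 mm long, about 90 g: beyond the handle's +x end come a neck and a flat steel loop head 44 mm wide, 14 mm high, ending 108 mm from this point.
- tool_head (a point): Middle of the turning tool's loop head, 85 mm from tool_handle along the tool's x axis.
- pocket_handle (a point): Where tool_handle lies when the tool is fully down, 16 mm above the bench; axes: those of the laid tool. Fixed tray 210 x 190 x 18 mm, plywood on a blue 6 mm floor. Cut-out 12 mm deep, about 3.5 mm play round the tool: handle part 112 x 29 mm, head part 55 x 53 mm at +x. Finger recesses beside this point: 40 mm along x, 80 mm overall along y, down to the blue floor.
- pocket_head (a point): Where tool_head lies when the tool is fully down in its cut-out, 85 mm from pocket_handle along x.
- rib: Dark wooden rib, 112 x 52 x 9 mm, lying in its own cut-out in the tray, 94 mm from the tool's cut-out in the tray's +y direction. Bystander. Origin at the centre of its underside.
- slip_bottle: White upright slip bottle, 60 mm across, 190 mm tall, standing beyond the turntable close to the wheel head. Bystander. Origin at the centre of its foot.
- slip_jar: Terracotta jar with a blue lid, 76 mm across, 100 mm tall. Bystander. Origin at the centre of its foot.
- beaker: Grey-green beaker, 72 mm across, 85 mm tall, standing beyond the tray. Bystander. Origin at the centre of its foot.
Things that resemble listed ones, but are neither listed nor needed, are in the scene too. What is shaped like the part that bears tool_handle but orange is not meant.

How it is judged:
At the end, for the whole second after the job is handed in: The wheel is at rest with the red-topped jaw 45 degrees (within 4 degrees, so in that very click) clockwise past the pointer, and the turning tool lies in its cut-out: handle and head within 8 and 10 mm of their places in plan and no more than 3 and 4 mm too high ((value of joint wheel between -0.855 and -0.715 rad or value of joint wheel between 5.428 and 5.568 rad or value of joint wheel between -7.139 and -6.999 rad or value of joint wheel between 11.711 and 11.851 rad) and velocity of joint wheel between -0.05 and 0.05 rad/s and horizontal distance between tool_handle and pocket_handle below 0.008 m and horizontal distance between tool_head and pocket_head below 0.01 m and z of tool_handle in the frame of pocket_handle below 0.003 m and z of tool_head in the frame of pocket_head below 0.004 m); the robot touches nothing.
It fails at once if the clay bowl is touched (more than 1 N) (contact force between bowl and anything else above 1 N).
It fails at once if the rib is moved by more than 25 mm (distance of rib from where it was at the start of the episode above 0.025 m).
It fails at once if the slip bottle is moved by more than 25 mm (distance of slip_bottle from where it was at the start of the episode above 0.025 m).
It fails at once if the jar is moved by more than 25 mm (distance of slip_jar from where it was at the start of the episode above 0.025 m).
It fails at once if the beaker is moved by more than 25 mm (distance of beaker from where it was at the start of the episode above 0.025 m).
It also fails if it takes over 64 s, if anything falls off the work surface, if the arm or the gripper's body presses on something with over 40 N, if the wrist force passes 120 N, or if a joint passes its speed limit or range.

## Working session

There is one attempt and no reset: what is moved stays moved. The work goes in short steps, Python scripts to look and compute and a tool call to move; the robot and the scene stay as the last step left them, time stands still between calls to the robot, and variables do not carry over. Pictures are saved under pics/ and viewed, and the job is handed in when it is done.

Besides the shell and the picture viewer there is one more tool, called as name(argument=value, ...), one argument or row to a line, values as JSON. step_arm: Moves the arm, as the interface text tells. Its arguments: {"type":"object","properties":{"steps":{"type":"array"},"force":{"type":"number"}},"required":["steps"]}

```bash
ls; mkdir -p pics
cat > h.py <<'E'
import numpy as np, cv2
from scipy.spatial.transform import Rotation as R
from bench import ctrl
def cam(name, st=None):
    c=ctrl.get_calibration(name); K=np.array(c["camera_matrix"]);d=np.array(c["dist"],float)
    if "rvec" in c:
        Rm=cv2.Rodrigues(np.array(c["rvec"],float))[0]; t=np.array(c["tvec"],float).ravel()
    else:
        T=np.array(c["T_tool_cam"]); W=np.eye(4); W[:3,:3]=R.from_quat(st["eef_rot"]).as_matrix(); W[:3,3]=st["eef_pos"]
        M=np.linalg.inv(W@T); Rm=M[:3,:3]; t=M[:3,3]
    return K,d,Rm,t
def unproj(c,row,col,z):
    K,d,Rm,t=c
    u=cv2.undistortPoints(np.array([[[col,row]]],float),K,d)[0,0]
    o=-Rm.T@t; r=Rm.T@np.array([u[0],u[1],1]); return o+r*(z-o[2])/r[2]
def proj(c,P):
    K,d,Rm,t=c
    return cv2.projectPoints(np.array(P,float).reshape(-1,1,3),cv2.Rodrigues(Rm)[0],t,K,d)[0][:,0]
def snap(name,fn):
    st=ctrl.observe(); im=np.array(ctrl.snapshot(name)); cv2.imwrite("pics/"+fn,im); return st,im
E
python3 - <<'E'
from h import *
for n in ["top","side","wrist"]:
    st,im=snap(n,n+"0.png")
    c=cam(n,st); print(n,-c[2].T@c[3],c[0][0,0])
zs=dict(turntable_center=.066,pointer_tip=.066,jaw_red=.128,jaw_b=.128,tool_handle=.010,tool_head=.01,pocket_handle=.016,pocket_head=.016,wrist_rest=.157,rib=.006,slip_bottle=0,slip_jar=0,beaker=0)
for n in ["top","side"]:
    c=cam(n)
    for q,z in zs.items():
        print(n,q,[(round(r["p"],2),np.round(r["location"]).tolist(),unproj(c,*r["location"],z).round(3)[:2].tolist()) for r in ctrl.spot_point(n,q)[:4]])
print(ctrl.observe())
E
```

```text
pics
top [0.46326268 0.01234052 1.0282467 ] 407.1839150309587
side [ 0.04751912 -1.12171208  0.90138292] 500.6210814140271
wrist [0.11527894 0.61891242 0.37412752] 325.7733322552443
top turntable_center []
top pointer_tip [(0.65, [274.0, 392.0], [0.388, -0.269])]
top jaw_red [(0.61, [240.0, 425.0], [0.47, -0.325])]
top jaw_b [(0.6, [244.0, 333.0], [0.456, -0.119]), (0.58, [166.0, 376.0], [0.634, -0.213]), (0.23, [198.0, 267.0], [0.555, 0.029])]
top tool_handle [(0.78, [87.0, 193.0], [0.851, 0.228]), (0.68, [329.0, 389.0], [0.248, -0.279]), (0.65, [227.0, 283.0], [0.494, -0.011])]
top tool_head [(0.78, [197.0, 265.0], [0.571, 0.036]), (0.71, [108.0, 223.0], [0.796, 0.149])]
top pocket_handle [(0.77, [231.0, 209.0], [0.481, 0.172])]
top pocket_head [(0.66, [200.0, 204.0], [0.558, 0.187])]
top wrist_rest [(0.63, [255.0, 428.0], [0.438, -0.32])]
top rib [(0.92, [222.0, 171.0], [0.503, 0.271]), (0.24, [232.0, 208.0], [0.479, 0.176])]
top slip_bottle [(0.68, [247.0, 334.0], [0.449, -0.141]), (0.62, [169.0, 312.0], [0.645, -0.083])]
top slip_jar [(0.83, [140.0, 276.0], [0.717, 0.01]), (0.32
[... 1118 characters left out ...]
12.0, 285.0], [0.646, 0.157])]
{'clock': 1.45, 'q': array([-1.28560154,  0.33222913, -0.06472807,  1.46009369,  0.02158421,
        1.34988802, -0.0885162 ]), 'dq': array([-0.00021882,  0.00080682, -0.00014768, -0.0002214 , -0.00079828,
       -0.00088474, -0.00022891]), 'effort': array([-3.19253002e-05, -6.25226140e+01,  4.90832166e-02, -3.91826355e+01,
        1.64976600e-02,  1.93688320e-03,  8.86540590e-06]), 'eef_pos': array([0.18931725, 0.5956662 , 0.2126224 ]), 'eef_rot': array([ 0.10841759,  0.69876174, -0.1083611 ,  0.69873853]), 'wrist_force': array([ 0.14889435, -0.04600523,  0.27872708]), 'moment': array([ 0.0516107 ,  0.04564323, -0.02838326]), 'grip_width': 0.08553838874170497}
```

View pics/top0.png

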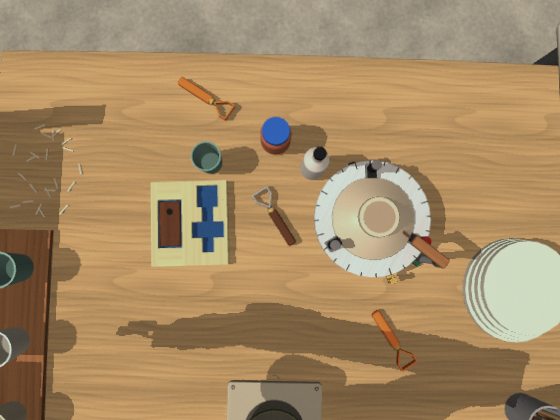

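View pics/side0.png

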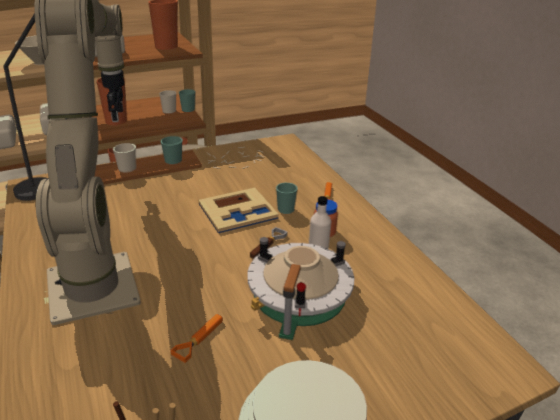

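The loop tool with the dark handle is the real one: handle at (227,283), loop at (197,265). The two orange tools are decoys. The red jaw sits at about +45° from the pointer, beside the hand rest. I'll bring the wrist camera over the tray and tool first.

step_arm(
  steps=[
    [0,[11,-17,3],[0,0,0]],
    [0,[11,-17,3],[0,0,0]],
    [0,[11,-17,3],[0,0,0]],
    [0,[11,-17,3],[0,0,0]],
    [0,[11,-17,3],[0,0,0]],
  ],
)

```text
clock: 1.87
eef_pos: [0.3006, 0.4235, 0.2432]
eef_rot: [0.109, 0.699, -0.108, 0.699]
wrist_force: [1.0, 0.6, 0.0]
grip_width: 0.0855
```

step_arm(
  steps=[
    [0,[11,-17,1],[0,0,0]],
    [0,[11,-17,1],[0,0,0]],
    [0,[11,-17,1],[0,0,0]],
    [0,[11,-17,1],[0,0,0]],
    [0,[11,-17,1],[0,0,0]],
  ],
)

```text
clock: 2.28
eef_pos: [0.4106, 0.2529, 0.2531]
eef_rot: [0.109, 0.698, -0.109, 0.699]
wrist_force: [0.9, 0.6, 0.8]
grip_width: 0.0854
```

step_arm(
  steps=[
    [0,[11,-17,0],[0,0,0]],
    [0,[11,-17,0],[0,0,0]],
    [0,[11,-17,0],[0,0,0]],
    [0,[11,-17,0],[0,0,0]],
    [0,[11,-17,0],[0,0,0]],
  ],
)

```text
clock: 2.7
eef_pos: [0.5204, 0.0828, 0.2531]
eef_rot: [0.109, 0.698, -0.109, 0.699]
wrist_force: [0.9, -0.1, 0.9]
grip_width: 0.0857
```

Run:
```python
from h import *
st,im=snap("wrist","w1.png"); c=cam("wrist",st)
print(st["clock"],st["eef_pos"],R.from_quat(st["eef_rot"]).as_matrix().round(3).tolist(),st["q"].round(2))
zs=dict(tool_handle=.010,tool_head=.01,pocket_handle=.016,pocket_head=.016,rib=.006,jaw_b=.128,jaw_red=.128)
for q,z in zs.items():
    print(q,[(round(r["p"],2),np.round(r["location"]).tolist(),unproj(c,*r["location"],z).round(4)[:2].tolist()) for r in ctrl.spot_point("wrist",q)[:4]])
```

```text
2.7 [0.52041186 0.08277784 0.25307611] [[0.001, 0.304, 0.953], [0.0, 0.953, -0.304], [-1.0, 0.0, 0.001]] [-0.65  0.09  0.44  1.68 -0.04  1.38  1.05]
tool_handle [(0.72, [174.0, 208.0], [0.4964, -0.0083]), (0.43, [239.0, 376.0], [0.6472, 0.1745])]
tool_head [(0.85, [214.0, 258.0], [0.5659, 0.0343]), (0.78, [334.0, 386.0], [0.7993, 0.1537])]
pocket_handle [(0.68, [122.0, 349.0], [0.4877, 0.175])]
pocket_head [(0.77, [184.0, 364.0], [0.5665, 0.1756]), (0.19, [286.0, 201.0], [0.6396, -0.0741])]
rib [(0.81, [105.0, 422.0], [0.4962, 0.264])]
jaw_b [(0.94, [196.0, 40.0], [0.4548, -0.1265]), (0.27, [311.0, 280.0], [0.6365, 0.0428])]
jaw_red []
```

View pics/w1.png

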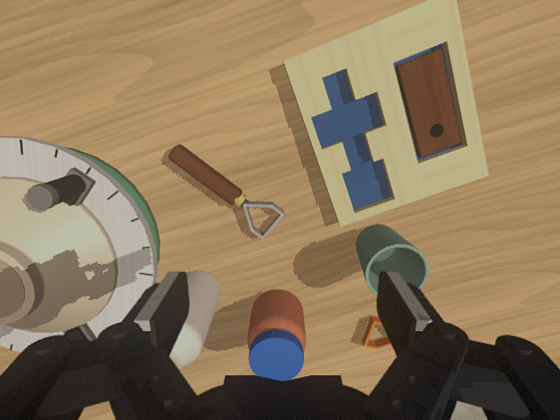

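```bash
cat > fit.py <<'E'
from h import *
from scipy.optimize import minimize
def rect(a,b,c,d): return np.array([[a,c],[b,c],[b,d],[a,d]],float)
PK=[rect(-.056,.056,-.0145,.0145),rect(.0565,.1115,-.0265,.0265),rect(-.02,.02,-.04,.04)]
def render(c,p,shape):
    x,y,th=p; Rm=np.array([[np.cos(th),-np.sin(th)],[np.sin(th),np.cos(th)]]);S=4
    ms=[]
    for z in (.018,.006):
        m=np.zeros((shape[0]*S,shape[1]*S),np.uint8)
        for r in PK:
            P=np.c_[r@Rm.T+[x,y],np.full(4,z)]
            cv2.fillPoly(m,[np.round((proj(c,P)+.5)*S-.5).astype(np.int32)],255)
        ms.append(m)
    return cv2.resize(cv2.bitwise_and(*ms),(shape[1],shape[0]),interpolation=cv2.INTER_AREA)/255.
def bluemask(im,c,p):
    h=cv2.cvtColor(im,cv2.COLOR_BGR2HSV)
    m=((h[...,0]>100)&(h[...,0]<125)&(h[...,1]>130)&(h[...,2]>40)).astype(float)
    roi=np.zeros(m.shape,np.uint8); q=proj(c,[[p[0]+.045*np.cos(p[2]),p[1]+.045*np.sin(p[2]),.01]])[0]
    s=np.linalg.norm(proj(c,[[p[0]+.12*np.cos(p[2]),p[1]+.12*np.sin(p[2]),.01]])[0]-q)
    cv2.circle(roi,tuple(int(v) for v in q),int(s*1.2),1,-1)
    n,l,stt,_=cv2.connectedComponentsWithStats((m*roi).astype(np.uint8)); 
    k=[i for i in range(1,n) if stt[i,4]>.1*stt[1:,4].max()]
    return np.isin(l,k).astype(float)
def fitpocket(im,c,p0):
    p0=np.array(p0,float); m=bluemask(im,c,p0)
    f=lambda p:np.abs(render(c,p*[.01,.01,.1],m.shape)-m).sum()
    s=p0/[.01,.01,.1]; b=None
    for dth in(-.1,0,.1):
        r=minimize(f,s+[0,0,dth/.1],method="Nelder-Mead",options=dict(initial_simplex=s+[0,0,dth/.1]+np.vstack([np.zeros(3),np.eye(3)])))
        if b is None or r.fun<b.fun:b=r
    return b.x*[.01,.01,.1],b.fun,m.sum()
E
python3 - <<'E'
from fit import *
im=cv2.imread("pics/w1.png"); st=ctrl.observe(); c=cam("wrist",st)
print(fitpocket(im,c,[.488,.172,.1]))
t=cv2.imread("pics/top0.png"); ct=cam("top"); print(fitpocket(t,ct,[.482,.17,.17]))
for n,i,cc in (("w",im,c),("t",t,ct)):
    h=cv2.cvtColor(i,cv2.COLOR_BGR2HSV)
    q=proj(cc,[[.496,-.0085,.013]])[0]; 
    print(h[int(q[1]),int(q[0])], i[int(q[1]),int(q[0])])
    m=((h[...,1]>110)&(h[...,2]<(120))&((h[...,0]<14))).astype(np.uint8)
    n_,l,s,ce=cv2.connectedComponentsWithStats(m); k=l[int(q[1]),int(q[0])]
    ys,xs=np.nonzero(l==k); P=np.array([unproj(cc,y,x,.015)[:2] for y,x in zip(ys,xs)])
    r=cv2.minAreaRect((P*1000).astype(np.float32)); print(n,s[k],r)
E
```

```text
(array([ 1.10059259,  0.18125926, -3.35555556]), np.float64(0.0), np.float64(0.0))
(array([0.4848985 , 0.17785266, 0.04041883]), np.float64(202.58039215686273), np.float64(1065.0))
[ 11 142 108] [ 48  69 108]
w [ 169  145   73   59 1417] ((493.2408752441406, -5.920013427734375), (97.36124420166016, 23.86172866821289), 34.167327880859375)
[ 10 148 100] [ 42  61 100]
t [269 210  27  35 310] ((494.31768798828125, -9.024478912353516), (95.6822509765625, 20.146493911743164), 33.5967903137207)
```

```bash
sed -i 's/(h\[...,2\]>40)/(h[...,2]>25)/; s/h\[...,0\]>100/h[...,0]>98/' fit.py
python3 - <<'E'
from fit import *
im=cv2.imread("pics/w1.png"); c=cam("wrist",ctrl.observe())
h=cv2.cvtColor(im,cv2.COLOR_BGR2HSV)
for p in [(122,349),(110,340),(184,364),(170,360)]: print(h[p])
try:
  p,f,n=fitpocket(im,c,[.488,.175,.03]); print(p,f,n)
  m=render(c,p,im.shape[:2]); v=im.copy(); 
  cs,_=cv2.findContours((m>.5).astype(np.uint8),0,2); cv2.drawContours(v,cs,-1,(0,255,0),1)
  cv2.imwrite("pics/v1.png",cv2.resize(v[20:240,230:500],None,fx=2.8,fy=2.7))
except Exception as e: print(e)
E
```

```text
[107 114 116]
[107 106 116]
[108 107 112]
[107 113 115]
[ 1.10059259  0.18425926 -3.42555556] 0.0 0.0
```

View pics/v1.png

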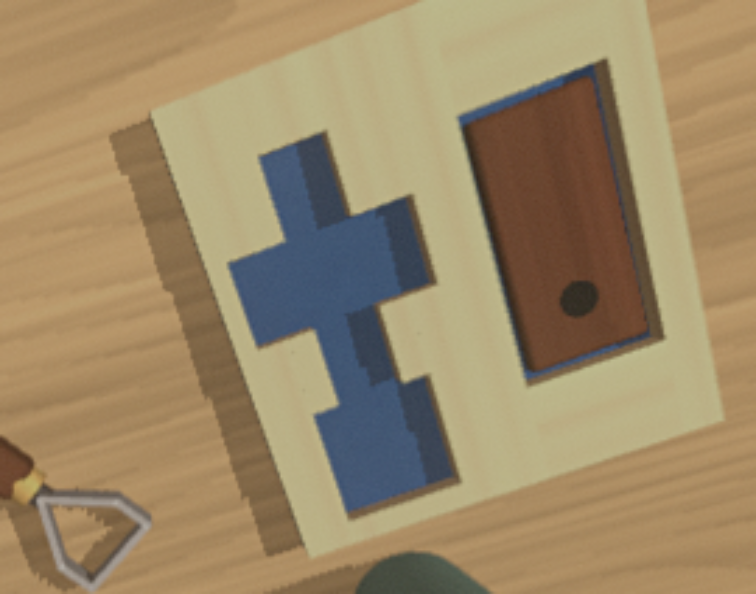

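```bash
sed -i 's/(h\[...,1\]>130)/(h[...,1]>75)/' fit.py
python3 - <<'E'
from fit import *
im=cv2.imread("pics/w1.png"); c=cam("wrist",ctrl.observe())
p,f,n=fitpocket(im,c,[.488,.175,.03]); print(p,f,n)
m=render(c,p,im.shape[:2]); v=im.copy(); 
cs,_=cv2.findContours((m>.5).astype(np.uint8),0,2); cv2.drawContours(v,cs,-1,(0,255,0),1)
cv2.imwrite("pics/v2.png",cv2.resize(v[20:240,230:500],None,fx=2.8,fy=2.7))
t=cv2.imread("pics/top0.png"); ct=cam("top"); print(fitpocket(t,ct,[.482,.17,.04]))
E
```

```text
[0.48463913 0.17910953 0.0558067 ] 1030.4313725490194 4324.0
(array([0.48529385, 0.17659096, 0.06317915]), np.float64(168.59607843137255), np.float64(1101.0))
```

View pics/v2.png

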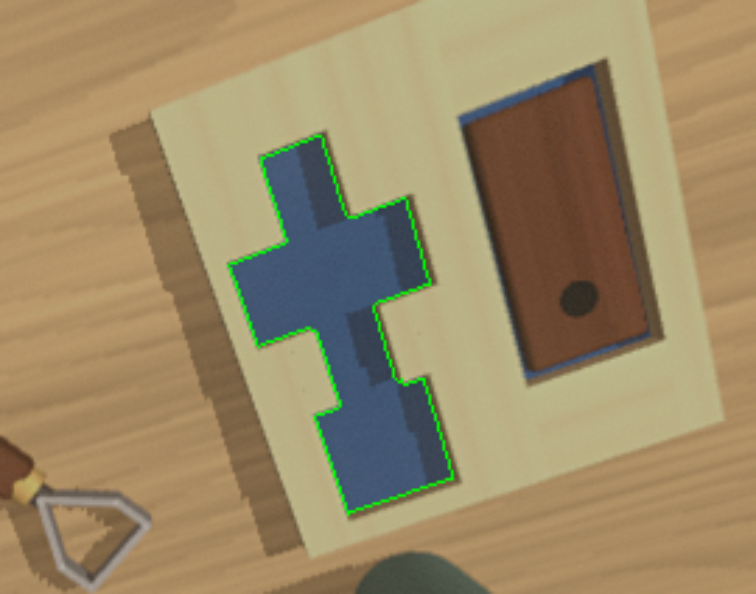

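step_arm(
  steps=[
    [0,[-2.6,-9.1,-9],[0,0,0.6]],
    [0,[-2.6,-9.1,-9],[0,0,0.6]],
    [0,[-2.6,-9.1,-9],[0,0,0.6]],
    [0,[-2.6,-9.1,-9],[0,0,0.6]],
    [0,[-2.6,-9.1,-9],[0,0,0.6]],
  ],
)

```text
clock: 3.52
eef_pos: [0.4913, -0.0069, 0.1607]
eef_rot: [-0.104, 0.701, 0.105, 0.698]
wrist_force: [-0.4, -0.0, 0.3]
grip_width: 0.0854
```

step_arm(
  steps=[
    [0,[0,0,-2],[0,0,0.29]],
    [0,[0,0,-2],[0,0,0.29]],
    [0,[0,0,-2],[0,0,0.29]],
    [0,[0,0,-2],[0,0,0.29]],
  ],
)

```text
clock: 3.85
eef_pos: [0.4931, -0.0044, 0.1425]
eef_rot: [-0.204, 0.677, 0.204, 0.677]
wrist_force: [0.7, 0.1, -0.4]
grip_width: 0.0854
```

Run:
```python
from h import *
st,im=snap("wrist","w2.png"); c=cam("wrist",st)
M=R.from_quat(st["eef_rot"]).as_matrix(); print(st["clock"],st["eef_pos"],np.degrees(np.arctan2(M[1,1],M[0,1])),M[:,0].round(3),st["q"].round(2),st["grip_width"])
for q,z in dict(tool_handle=.010,tool_head=.01).items():
    print(q,[(round(r["p"],2),np.round(r["location"]).tolist(),unproj(c,*r["location"],z).round(4)[:2].tolist()) for r in ctrl.spot_point("wrist",q)[:4]])
```

```text
3.85 [ 0.4930619  -0.00437712  0.14250178] 123.57122785030734 [-0.  0. -1.] [-0.52  0.09  0.46  1.92 -0.04  1.15  2.12] 0.08542923192128
tool_handle [(0.91, [193.0, 275.0], [0.4967, -0.0111])]
tool_head [(0.93, [274.0, 273.0], [0.5691, 0.0334])]
```

View pics/w2.png

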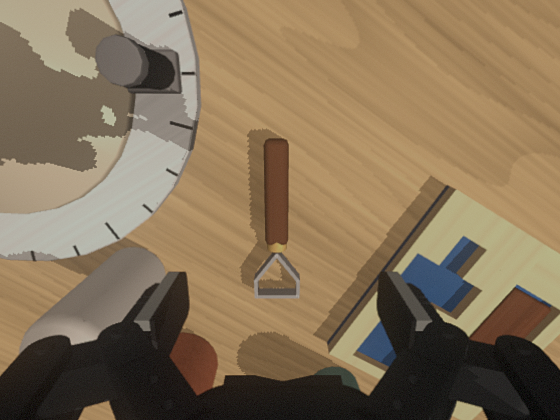

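Run:
```python
from h import *
im=cv2.imread("pics/w2.png"); st=ctrl.observe(); c=cam("wrist",st); print(st["eef_pos"])
h=cv2.cvtColor(im,cv2.COLOR_BGR2HSV); m=((h[...,1]>110)&(h[...,2]<130)&(h[...,0]<14)).astype(np.uint8)
n_,l,s,ce=cv2.connectedComponentsWithStats(m); k=l[191,276]; print(s[k])
ys,xs=np.nonzero(l==k); 
for z in(.01,.02):
    P=np.array([unproj(c,y,x,z)[:2] for y,x in zip(ys,xs)]); print(cv2.minAreaRect((P*1000).astype(np.float32)))
for y,x in [(138,277),(245,276.5),(274,277)]: print(unproj(c,y,x,.015).round(4))
```

```text
[ 0.49339548 -0.00473135  0.14284683]
[ 264  139   25  106 2352]
((497.6611022949219, -10.239982604980469), (101.37704467773438, 22.034961700439453), 32.81618881225586)
((495.317138671875, -11.531883239746094), (97.94099426269531, 21.288108825683594), 32.81617736816406)
[ 0.4535 -0.0376  0.015 ]
[0.5388 0.0173 0.015 ]
[0.5649 0.0348 0.015 ]
```

step_arm(
  steps=[
    [0.4,[0.35,-0.55,-4],[0,0,-0.013]],
    [0.4,[0.35,-0.55,-8],[0,0,-0.013]],
    [0.4,[0.35,-0.55,-11],[0,0,-0.013]],
    [0.4,[0.35,-0.55,-12.15],[0,0,-0.013]],
    [0.4,[0.35,-0.55,-12.15],[0,0,-0.013]],
  ],
  force=40,
)

```text
clock: 4.42
eef_pos: [0.495, -0.0108, 0.0191]
eef_rot: [-0.198, 0.68, 0.198, 0.677]
wrist_force: [-0.5, 1.0, -0.4]
grip_width: 0.0507
```

step_arm(
  steps=[
    [1,[0,0,0],[0,0,0]],
    [1,[0,0,0],[0,0,0]],
    [1,[0,0,0],[0,0,0]],
    [1,[0,0,0],[0,0,0]],
    [1,[0,0,0],[0,0,0]],
  ],
)

```text
clock: 4.83
eef_pos: [0.4976, -0.0106, 0.0222]
eef_rot: [-0.199, 0.678, 0.199, 0.679]
wrist_force: [-0.4, -0.0, -0.3]
grip_width: -0.0001
```

Run:
```python
from h import *
st,im=snap("wrist","w3.png");print(st["eef_pos"],st["grip_width"])
```

```text
[ 0.49756384 -0.01062176  0.02216919] -8.341213473390174e-05
```

View pics/w3.png

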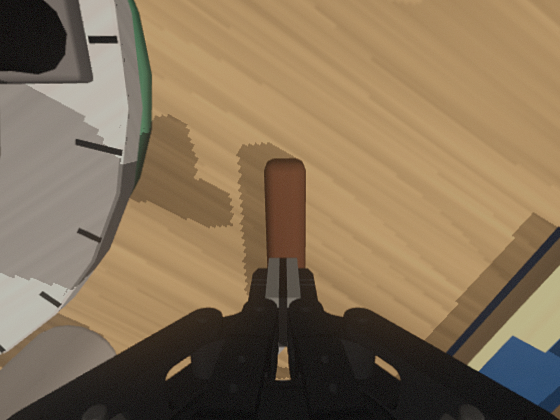

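Run:
```python
from h import *
st,im=snap("side","s3.png"); c=cam("wrist",st)
p=st["eef_pos"]; print(proj(c,[p+[0,0,0.002],p-[0,0,.017],p-[0,0,.01]]))
a=np.radians(32.8);u=np.array([np.cos(a),np.sin(a),0])
for s in(-.05,0,.05): print(s,proj(c,[np.array([.4968,-.0107,.02])+s*u]))
cs=cam("side"); q=proj(cs,[p])[0]; print(q)
x,y=map(int,q); cv2.imwrite("pics/s3c.png",cv2.resize(im[y-70:y+50,x-80:x+80],None,fx=5,fy=5,interpolation=cv2.INTER_CUBIC))
```

```text
[[283.92276087 257.5112471 ]
 [283.79124533 243.37750689]
 [283.83673855 248.26733134]]
-0.05 [[284.29171679 163.4573561 ]]
0 [[284.4309746  253.63620323]]
0.05 [[284.5523902  329.85411003]]
[262.43012407 244.2766735 ]
```

View pics/s3c.png

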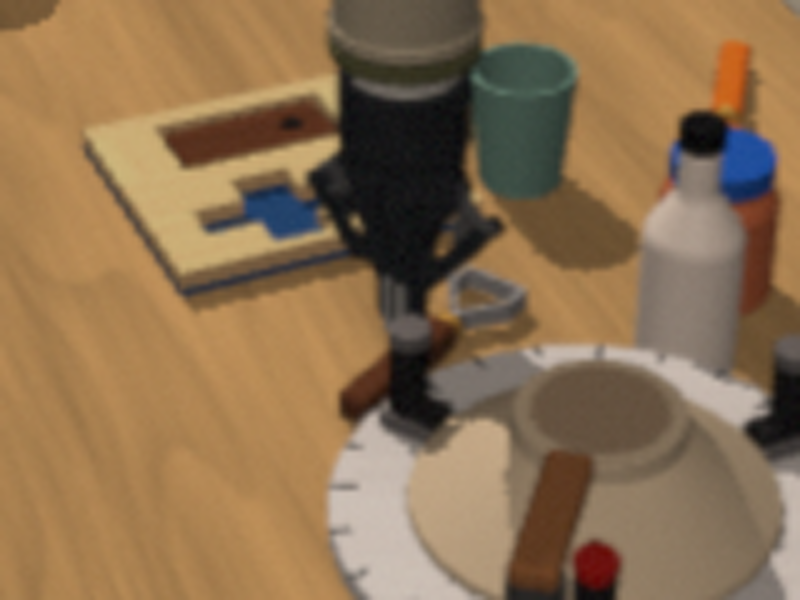

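step_arm(
  steps=[
    [1,[0,0,4],[0,0,0]],
    [1,[0,0,4],[0,0,0]],
    [1,[0,0,4],[0,0,0]],
  ],
)

```text
clock: 5.18
eef_pos: [0.4983, -0.0107, 0.063]
eef_rot: [-0.199, 0.677, 0.198, 0.68]
wrist_force: [0.0, -0.6, -1.0]
grip_width: -0.0002
```

Run:
```python
from h import *
st,im=snap("wrist","w4.png");print(st["eef_pos"],st["grip_width"])
c=cam("wrist",st);M=R.from_quat(st["eef_rot"]).as_matrix()
for u in(-.011,0):
  for d in(-.04,-.02,0,.017): print(u,d,proj(c,[st["eef_pos"]+M@[d,0,u]]).round(0))
print(M.round(2))
```

```text
[ 0.4983165  -0.01071157  0.06298894] -0.0001783645441754613
-0.011 -0.04 [[284. 274.]]
-0.011 -0.02 [[284. 253.]]
-0.011 0 [[284. 237.]]
-0.011 0.017 [[284. 226.]]
0 -0.04 [[284. 297.]]
0 -0.02 [[284. 274.]]
0 0 [[284. 256.]]
0 0.017 [[284. 243.]]
[[ 0.   -0.54  0.84]
 [ 0.    0.84  0.54]
 [-1.   -0.    0.  ]]
```

View pics/w4.png

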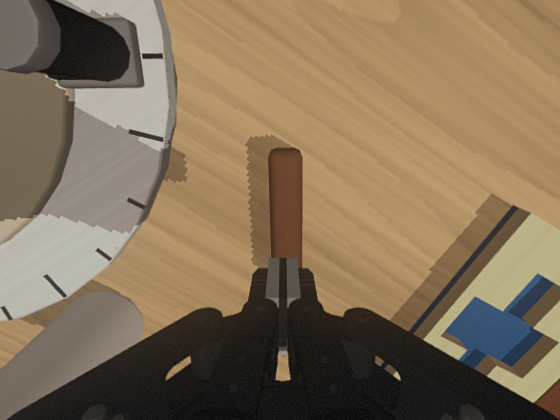

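Run:
```python
from h import *
st,im=snap("side","s4.png"); c=cam("side"); p=st["eef_pos"]
v=cv2.resize(im[150:280,190:350],None,fx=5,fy=4.6,interpolation=cv2.INTER_CUBIC)
for d,col in((0,(0,255,0)),(.017,(0,0,255)),(-.02,(255,0,0))):
    q=proj(c,[p-[0,0,d]])[0]; print(d,q); cv2.circle(v,(int((q[0]-190)*5),int((q[1]-150)*4.6)),4,col,-1)
cv2.imwrite("pics/s4c.png",v)
```

```text
0 [262.53645867 233.2432828 ]
0.017 [262.49030966 237.97939538]
-0.02 [262.59192757 227.59215131]
```

View pics/s4c.png

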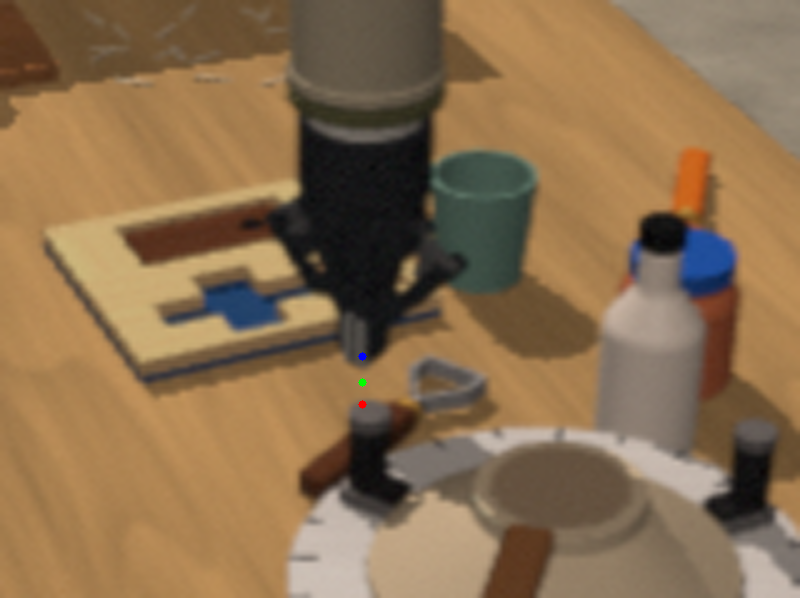

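The closed fingertips in both cameras sit about 16–20 mm behind the reported TCP, where the spec says 17 mm ahead. That is why the fingers shut above the handle, so I'll go lower and watch the force.

step_arm(
  steps=[
    [0.35,[-0.1,0,0],[0,0,0]],
    [0.35,[-0.1,0,-2],[0,0,0]],
    [0.35,[-0.1,0,-4],[0,0,0]],
    [0.35,[-0.1,0,-5.5],[0,0,0]],
    [0.35,[-0.1,0,-6],[0,0,0]],
  ],
)

```text
clock: 5.7
eef_pos: [0.4937, -0.0111, -0.0016]
eef_rot: [-0.198, 0.68, 0.199, 0.677]
wrist_force: [-1.0, 0.5, 0.4]
grip_width: 0.0555
```

step_arm(
  steps=[
    [0.35,[0,0,-0.5],[0,0,0]],
    [0.35,[0,0,-0.8],[0,0,0]],
    [0.35,[0,0,-1.0],[0,0,0]],
    [0.35,[0,0,-1.0],[0,0,0]],
  ],
)

```text
clock: 6.03
eef_pos: [0.496, -0.0109, -0.0087]
eef_rot: [-0.199, 0.679, 0.199, 0.679]
wrist_force: [1.0, 0.7, -0.4]
grip_width: 0.0556
```

Run:
```python
from h import *
st,im=snap("wrist","w5.png");print(st["eef_pos"],st["grip_width"],st["wrist_force"])
```

```text
[ 0.49603146 -0.01085005 -0.00869306] 0.05556397930050619 [ 1.04638273  0.72689254 -0.41003659]
```

View pics/w5.png

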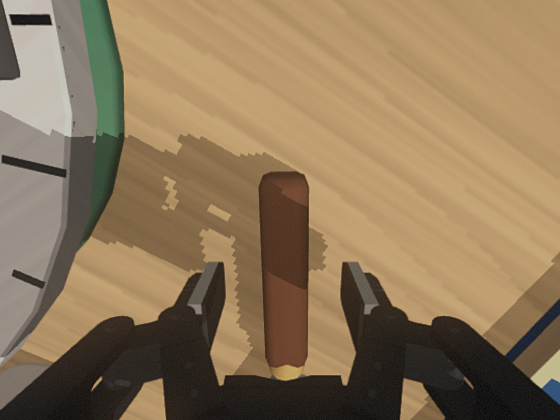

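step_arm(
  steps=[
    [1,[0,0,0],[0,0,0]],
    [1,[0,0,0],[0,0,0]],
    [1,[0,0,0],[0,0,0]],
    [1,[0,0,0],[0,0,0]],
  ],
  force=40,
)

```text
clock: 6.42
eef_pos: [0.4962, -0.0108, -0.0083]
eef_rot: [-0.199, 0.678, 0.199, 0.679]
wrist_force: [-1.7, 0.1, 4.8]
grip_width: 0.0208
```

Run:
```python
from h import *
st,im=snap("wrist","w6.png");print(st["eef_pos"],st["grip_width"],st["wrist_force"])
```

```text
[ 0.49624481 -0.01076448 -0.00829545] 0.02084231890883306 [-1.70169919  0.05079102  4.78784646]
```

View pics/w6.png

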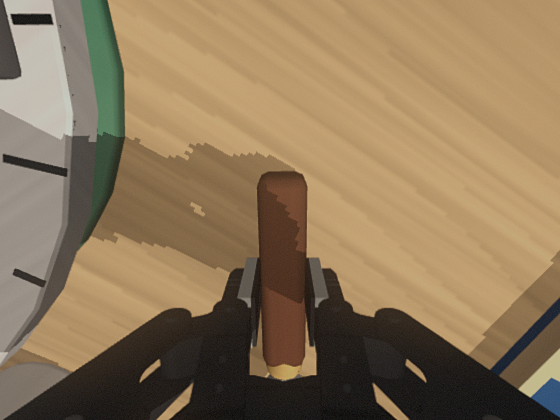

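step_arm(
  steps=[
    [1,[0,0,3],[0,0,0]],
    [1,[0,0,6],[0,0,0]],
    [1,[0,1,9],[0,0,0]],
    [1,[0,4,12],[0,0,-0.1]],
    [1,[0,7,14],[0,0,-0.2]],
  ],
)

```text
clock: 6.88
eef_pos: [0.4965, 0.0587, 0.134]
eef_rot: [-0.127, 0.695, 0.127, 0.697]
wrist_force: [0.5, 1.3, -1.4]
grip_width: 0.0212
```

step_arm(
  steps=[
    [1,[-0.3,4,0],[0,0,-0.12]],
    [1,[-0.7,8,0],[0,0,-0.24]],
    [1,[-1.15,11.9,0],[0,0,-0.315]],
    [1,[-1.15,11.9,0],[0,0,-0.315]],
    [1,[-1.15,11.9,0],[0,0,-0.315]],
  ],
)

```text
clock: 7.3
eef_pos: [0.4833, 0.1813, 0.1309]
eef_rot: [-0.021, 0.707, 0.021, 0.707]
wrist_force: [-0.5, -0.6, -1.3]
grip_width: 0.0209
```

Run:
```python
from fit import *
st,im=snap("wrist","w7.png");print(st["clock"],st["eef_pos"],st["grip_width"],st["wrist_force"])
M=R.from_quat(st["eef_rot"]).as_matrix(); print(np.degrees(np.arctan2(M[1,1],M[0,1]))-90)
```

```text
7.3 [0.48328769 0.1813457  0.13086321] 0.020948551783876702 [-0.50110756 -0.61431212 -1.32326946]
3.4203087532705894
```

View pics/w7.png

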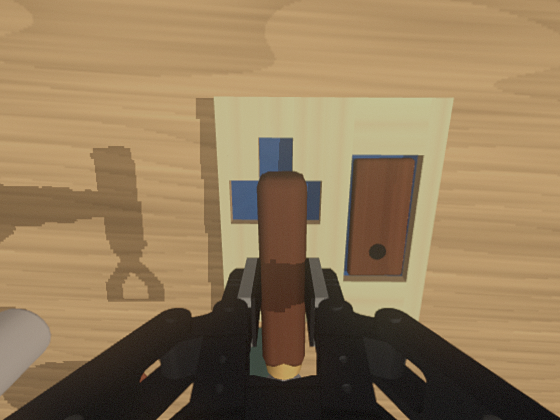

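Run:
```python
from fit import *
im=cv2.imread("pics/w7.png"); cv2.imwrite("pics/v7.png",cv2.resize(im[90:240,200:335],None,fx=5,fy=4,interpolation=cv2.INTER_CUBIC))
st=ctrl.observe(); c=cam("wrist",st); print(st["eef_pos"])
# fit with tool-occlusion masked
p0=np.array([.4848,.178,.056])
h=cv2.cvtColor(im,cv2.COLOR_BGR2HSV); m=((h[...,0]>98)&(h[...,0]<125)&(h[...,1]>75)&(h[...,2]>25)).astype(float)
roi=np.zeros_like(m); roi[110:228,222:330]=1; roi[168:228,250:313]=0
f=lambda p:(np.abs(render(c,p*[.01,.01,.1],m.shape)-m)*roi).sum()
s=p0/[.01,.01,.1]
r=minimize(f,s,method="Nelder-Mead",options=dict(initial_simplex=s+np.vstack([np.zeros(3),np.eye(3)*.7])))
print(r.x*[.01,.01,.1],r.fun,(m*roi).sum())
h_=((h[...,1]>100)&(h[...,2]<130)&(h[...,0]<14)).astype(np.uint8)
for row in (185,200,220,240,255): xs=np.nonzero(h_[row,245:320])[0]+245; print(row,xs.min(),xs.max())
```

```text
[0.48387739 0.17895313 0.13088774]
[0.4882247  0.17178654 0.0375039 ] 655.8039215686274 1282.0
185 261 305
200 260 306
220 259 305
240 260 305
255 260 304
```

View pics/v7.png

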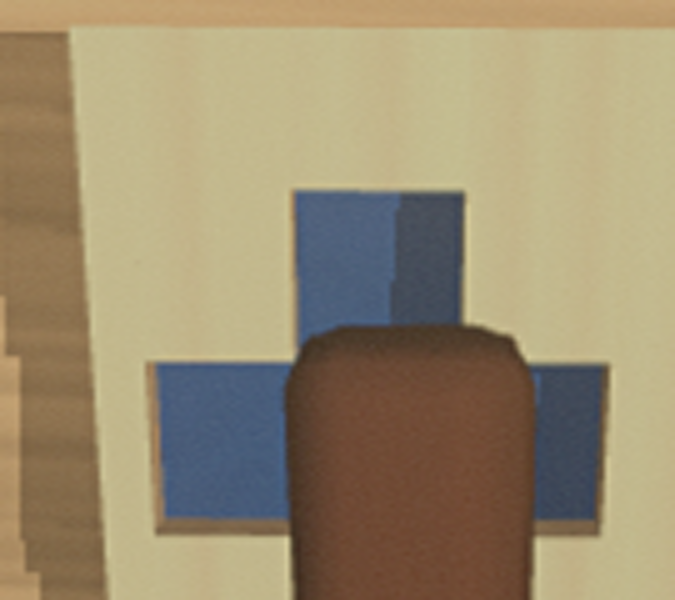

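Run:
```python
from fit import *
st,im=snap("wrist","w8.png"); c=cam("wrist",st); print(st["eef_pos"],st["clock"])
M=R.from_quat(st["eef_rot"]).as_matrix(); print(np.degrees(np.arctan2(M[1,1],M[0,1]))-90)
h=cv2.cvtColor(im,cv2.COLOR_BGR2HSV); m=((h[...,0]>98)&(h[...,0]<125)&(h[...,1]>75)&(h[...,2]>25)).astype(float)
tool=((h[...,0]<14)&(h[...,1]>80)&(h[...,2]<140)).astype(np.uint8); 
roi=np.zeros_like(m); roi[110:232,215:335]=1; roi[164:232,250:315]=0
b=None
for p0 in ([.4848,.178,.056],[.483,.18,.06],[.486,.176,.04]):
    f=lambda p:(np.abs(render(c,p*[.01,.01,.1],m.shape)-m)*roi).sum()
    s=np.array(p0)/[.01,.01,.1]
    r=minimize(f,s,method="Nelder-Mead",options=dict(initial_simplex=s+np.vstack([np.zeros(3),np.eye(3)*.7])))
    print(r.x*[.01,.01,.1],r.fun,(m*roi).sum())
    if b is None or r.fun<b.fun:b=r
v=im.copy(); mm=render(c,b.x*[.01,.01,.1],m.shape)
cs,_=cv2.findContours((mm>.5).astype(np.uint8),0,2); cv2.drawContours(v,cs,-1,(0,255,0),1)
# expected handle outline if tool axis = tool frame
a=np.arctan2(M[1,1],M[0,1])-np.pi/2;u=np.array([np.cos(a),np.sin(a),0]);n=np.array([-u[1],u[0],0])
cv2.imwrite("pics/v8.png",cv2.resize(v[90:390,180:400],None,fx=3,fy=2,interpolation=cv2.INTER_CUBIC))
```

```text
[0.48387739 0.17895313 0.13088774] 7.35
3.2914604703693584
[0.48776295 0.17457301 0.04408388] 646.8039215686275 1109.0
[0.48804263 0.17413373 0.02574287] 661.3490196078432 1109.0
[0.48755953 0.17444086 0.05009255] 642.5725490196078 1109.0
```

View pics/v8.png

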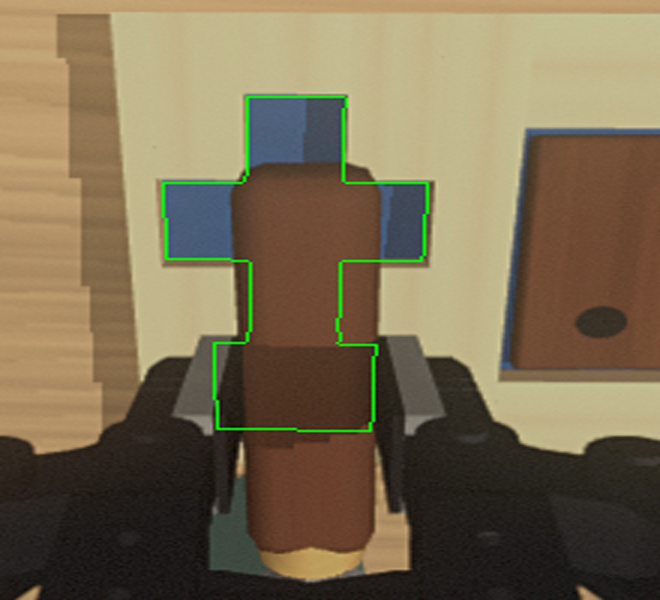

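step_arm(
  steps=[
    [1,[0.32,-0.33,-3],[0,0,0]],
    [1,[0.32,-0.33,-6],[0,0,0]],
    [1,[0.32,-0.33,-9],[0,0,0]],
    [1,[0.32,-0.33,-10.5],[0,0,0]],
    [1,[0.32,-0.33,-10.5],[0,0,0]],
  ],
)

```text
clock: 7.82
eef_pos: [0.4856, 0.1719, 0.0229]
eef_rot: [-0.02, 0.709, 0.017, 0.705]
wrist_force: [-1.8, -0.6, -1.2]
grip_width: 0.0204
```

Run:
```python
from h import *
st,im=snap("wrist","w9.png"); s2,im2=snap("side","s9.png"); s3,im3=snap("top","t9.png"); print(st["eef_pos"],s3["eef_pos"],st["wrist_force"])
a=cv2.resize(im[60:420,100:480],(400,380)); b=cv2.resize(im2[180:260,190:290],(400,320),interpolation=cv2.INTER_CUBIC)
v=np.zeros((380,800,3),np.uint8); v[:,:400]=a; v[:320,400:]=b; cv2.imwrite("pics/v9.png",v)
```

```text
[0.48556082 0.17190472 0.02291981] [0.48787153 0.17346583 0.02645837] [-1.82905011 -0.55441624 -1.16445037]
```

View pics/v9.png

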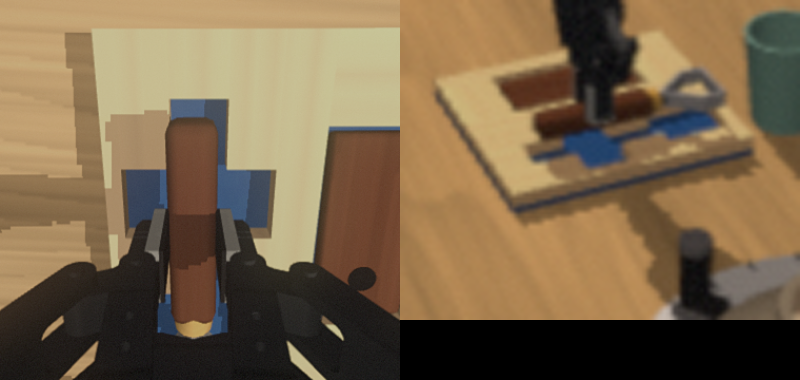

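Run:
```python
from h import *
st,im=snap("wrist","w10.png"); print(st["eef_pos"],st["wrist_force"],st["clock"])
cv2.imwrite("pics/v10.png",cv2.resize(im[120:330,200:380],None,fx=4,fy=2.8,interpolation=cv2.INTER_CUBIC))
```

```text
[0.48854401 0.17411445 0.0273088 ] [-0.53364246 -0.03781212 -1.47783958] 7.9667
```

View pics/v10.png

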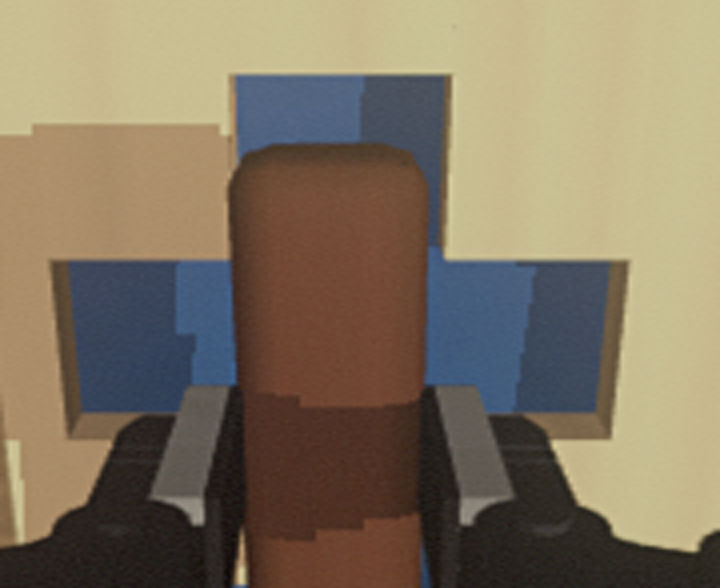

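Run:
```python
from h import *
st=ctrl.observe(); c=cam("wrist",st)
for a in [(146.8,257.75),(146.8,312.75),(213,212.7),(213,357)]: print(unproj(c,*a,.018).round(4))
for z in(.045,.05,.055): print(z,unproj(c,171.5,282.3,z).round(4))
```

```text
[0.432  0.1582 0.018 ]
[0.4305 0.1868 0.018 ]
[0.4697 0.1343 0.018 ]
[0.4654 0.2143 0.018 ]
0.045 [0.4391 0.1714 0.045 ]
0.05 [0.4381 0.1713 0.05  ]
0.055 [0.4371 0.1713 0.055 ]
```

step_arm(
  steps=[
    [1,[-0.07,0.15,0],[0,0,0]],
    [1,[-0.07,0.15,0],[0,0,0]],
    [1,[-0.07,0.15,-0.8],[0,0,0]],
    [1,[-0.07,0.15,-1.2],[0,0,0]],
    [1,[-0.07,0.15,-1.6],[0,0,0]],
  ],
)

```text
clock: 8.43
eef_pos: [0.4866, 0.1763, 0.0095]
eef_rot: [-0.019, 0.707, 0.019, 0.707]
wrist_force: [0.2, -0.7, -0.4]
grip_width: 0.0208
```

step_arm(
  steps=[
    [1,[0,0,-0.4],[0,0,0]],
    [1,[0,0,-0.7],[0,0,0]],
    [1,[0,0,-0.9],[0,0,0]],
    [1,[0,0,-1.1],[0,0,0]],
    [1,[0,0,-1.1],[0,0,0]],
  ],
)

```text
clock: 8.85
eef_pos: [0.4866, 0.1763, -0.0013]
eef_rot: [-0.019, 0.707, 0.019, 0.707]
wrist_force: [-0.2, 0.6, -1.2]
grip_width: 0.0209
```

Run:
```python
from h import *
st,im=snap("wrist","w11.png"); s2,im2=snap("side","s11.png"); print(s2["eef_pos"],s2["wrist_force"],s2["moment"],s2["clock"],s2["grip_width"])
a=cv2.resize(im[60:420,100:480],(400,380)); b=cv2.resize(im2[180:260,190:290],(400,320),interpolation=cv2.INTER_CUBIC)
v=np.zeros((380,800,3),np.uint8); v[:,:400]=a; v[:320,400:]=b; cv2.imwrite("pics/v11.png",v)
```

```text
[ 0.48675504  0.17628428 -0.00103839] [-0.2169053   0.58833962 -0.32831858] [-0.01471323  0.05361616 -0.01071635] 8.9 0.020589448410379785
```

View pics/v11.png

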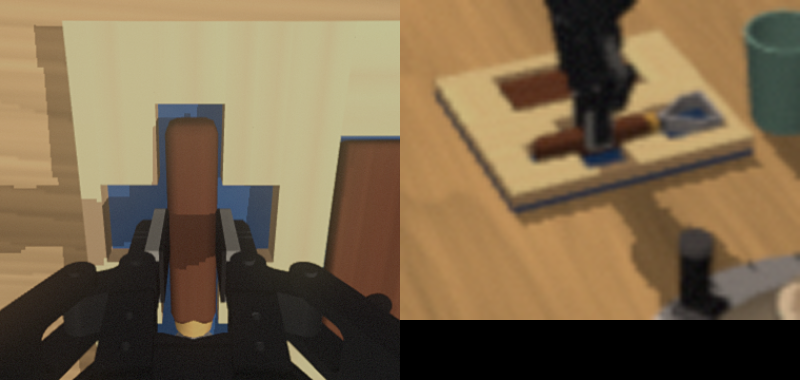

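Inside the cut-out with no contact force. I'll release with a small opening, then rise.

step_arm(
  steps=[
    [1,[0,0,-0.08],[0,0,0]],
    [1,[0,0,-0.08],[0,0,0]],
    [0.6,[0,0,-0.08],[0,0,0]],
    [0.6,[0,0,-0.08],[0,0,0]],
    [0.6,[0,0,-0.08],[0,0,0]],
  ],
)

```text
clock: 9.37
eef_pos: [0.487, 0.1764, -0.0015]
eef_rot: [-0.019, 0.707, 0.019, 0.707]
wrist_force: [-1.0, -0.4, -0.5]
grip_width: 0.0343
```

step_arm(
  steps=[
    [0.6,[0,0,1],[0,0,0]],
    [0.6,[0,0,3],[0,0,0]],
    [0.6,[0,0,7],[0,0,0]],
    [0.6,[0,0,11],[0,0,0]],
    [0.6,[0,0,15],[0,0,0]],
  ],
)

```text
clock: 9.78
eef_pos: [0.4865, 0.1758, 0.1508]
eef_rot: [-0.019, 0.707, 0.019, 0.707]
wrist_force: [1.0, 0.5, -0.3]
grip_width: 0.0342
```

Run:
```python
from h import *
st,im=snap("wrist","w12.png"); s2,im2=snap("side","s12.png"); print(s2["eef_pos"],s2["wrist_force"],s2["clock"],s2["grip_width"])
a=cv2.resize(im[60:420,100:480],(400,380)); b=cv2.resize(im2[180:260,190:290],(400,320),interpolation=cv2.INTER_CUBIC)
v=np.zeros((380,800,3),np.uint8); v[:,:400]=a; v[:320,400:]=b; cv2.imwrite("pics/v12.png",v)
```

```text
[0.49028725 0.17729916 0.1589786 ] [3.8345686  1.01281293 7.43882829] 9.8333 0.034228082177242686
```

View pics/v12.png

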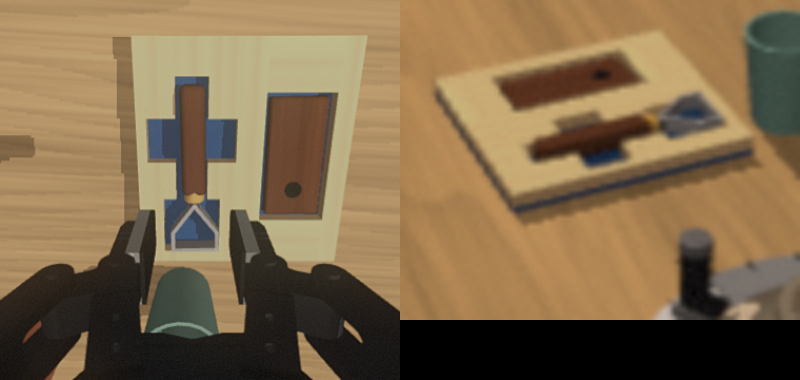

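step_arm(
  steps=[
    [0.3,[1,-2,4],[0,0,0]],
    [0.3,[2,-5,6],[0,0,0]],
    [0.3,[3,-9,7],[0,0,0]],
    [0.3,[4,-13,8],[0,0,0]],
    [0.3,[5,-17,8],[0,0,0]],
  ],
)

```text
clock: 10.3
eef_pos: [0.5375, 0.0058, 0.2312]
eef_rot: [-0.019, 0.706, 0.02, 0.708]
wrist_force: [0.8, 0.1, 0.1]
grip_width: 0.0596
```

step_arm(
  steps=[
    [0.3,[1,-4,0],[0,0,0]],
    [0.3,[2,-8,0],[0,0,0]],
    [0.3,[4,-12,0],[0,0,0]],
    [0.3,[5,-16,0],[0,0,0]],
    [0.3,[5,-16,0],[0,0,0]],
  ],
)

```text
clock: 10.72
eef_pos: [0.5859, -0.1616, 0.2287]
eef_rot: [-0.018, 0.707, 0.014, 0.707]
wrist_force: [-1.1, -1.0, -0.2]
grip_width: 0.06
```

Run:
```python
from h import *
st0=ctrl.observe(); print(st0["clock"],st0["eef_pos"],st0["q"].round(2))
st,im=snap("top","t13.png"); st,im=snap("side","s13.png"); 
st,im=snap("wrist","w13.png"); print(st["eef_pos"])
for n in("top","side","wrist"):
  c=cam(n,st)
  for q,z in dict(jaw_red=.128,jaw_b=.128,pointer_tip=.067,wrist_rest=.157,slip_bottle=0).items():
    print(n,q,[(round(r["p"],2),np.round(r["location"]).tolist(),unproj(c,*r["location"],z).round(4)[:2].tolist()) for r in ctrl.spot_point(n,q)[:3]])
```

```text
10.7167 [ 0.58589918 -0.16161409  0.22874166] [-0.33  0.32  0.66  1.52 -0.19  1.37  1.96]
[ 0.58606901 -0.15540958  0.22844963]
top jaw_red []
top jaw_b [(0.78, [247.0, 335.0], [0.4493, -0.1238])]
top pointer_tip []
top wrist_rest []
top slip_bottle [(0.59, [169.0, 313.0], [0.6457, -0.0841]), (0.48, [230.0, 209.0], [0.4846, 0.175])]
side jaw_red [(0.9, [280.0, 301.0], [0.4757, -0.3103])]
side jaw_b [(0.79, [243.0, 345.0], [0.6477, -0.2184]), (0.56, [238.0, 262.0], [0.4526, -0.1192])]
side pointer_tip [(0.73, [300.0, 260.0], [0.3833, -0.2799])]
side wrist_rest [(0.62, [277.0, 295.0], [0.4514, -0.3257]), (0.38, [246.0, 342.0], [0.6127, -0.2588])]
side slip_bottle [(0.97, [255.0, 318.0], [0.6416, -0.0919]), (0.43, [276.0, 298.0], [0.5451, -0.1607])]
wrist jaw_red [(0.65, [32.0, 43.0], [0.4678, -0.3329])]
wrist jaw_b [(0.89, [30.0, 331.0], [0.4551, -0.128]), (0.77, [254.0, 210.0], [0.6364, -0.2172])]
wrist pointer_tip []
wrist wrist_rest []
wrist slip_bottle [(0.76, [226.0, 338.0], [0.6508, -0.0817])]
```

View pics/w13.png

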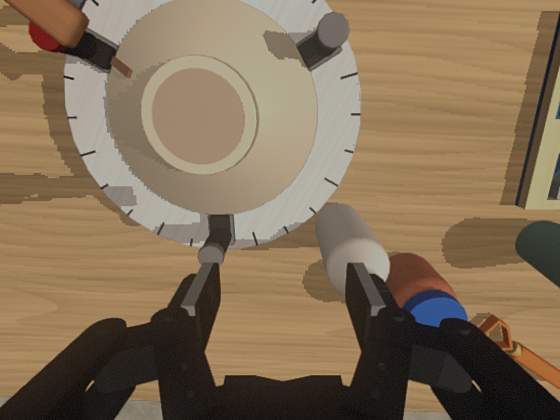

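View pics/t13.png

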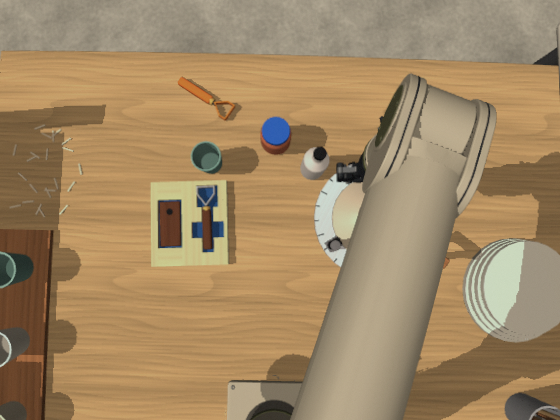

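```bash
cat > circ.py <<'E'
from h import *
from scipy.optimize import least_squares
def fitc(im,c,p0,rad=.14,z=.066,w=.012):
    h=cv2.cvtColor(im,cv2.COLOR_BGR2HSV)[...,1].astype(np.float32); h=cv2.GaussianBlur(h,(3,3),0)
    for it in range(3):
        pts=[]
        for a in np.radians(np.arange(0,360,3)):
            rr=np.arange(rad-w,rad+w,.0005); P=np.c_[p0[0]+rr*np.cos(a),p0[1]+rr*np.sin(a),np.full(len(rr),z)]
            q=proj(c,P).astype(np.float32)
            if q.min()<2 or q[:,0].max()>557 or q[:,1].max()>417: continue
            v=cv2.remap(h,q[:,0].reshape(1,-1),q[:,1].reshape(1,-1),cv2.INTER_LINEAR)[0]
            g=v[8:]-v[:-8]; k=g.argmax()
            if g[k]>35 and v[:k+2].mean()<70 : pts.append(P[k+4,:2])
        pts=np.array(pts)
        r=least_squares(lambda p:np.linalg.norm(pts-p,axis=1)-rad,p0,loss="soft_l1",f_scale=.001); p0=r.x
    return p0,len(pts),np.abs(r.fun).mean(), np.median(np.linalg.norm(pts-p0,axis=1))
E
python3 - <<'E'
from circ import *
import pickle
st=ctrl.observe(); print(st["eef_pos"])
im=cv2.imread("pics/w13.png")
for y in (-.1554,st["eef_pos"][1]):
    s=dict(st); s["eef_pos"]=np.array([.58607,y,.22845]); 
    print(fitc(im,cam("wrist",s),np.array([.52,-.223])))
print(fitc(cv2.imread("pics/top0.png"),cam("top"),np.array([.52,-.22])))
print(fitc(cv2.imread("pics/side0.png"),cam("side"),np.array([.525,-.22])))
E
```

```text
[ 0.58657026 -0.15260945  0.22832519]
(array([ 0.52026212, -0.2248031 ]), 80, np.float64(0.0010408607532800672), np.float64(0.1395259847043413))
(array([ 0.52023563, -0.2219749 ]), 80, np.float64(0.0010136088335055576), np.float64(0.13956684357836224))
(array([ 0.52025313, -0.22215055]), 112, np.float64(0.0005741501817781781), np.float64(0.13952143404195533))
(array([ 0.5134968 , -0.23505704]), 84, np.float64(0.0025896005650577502), np.float64(0.14108852841035183))
```

step_arm(
  steps=[
    [0.3,[2.5,-3.2,0],[0,0,0]],
    [0.3,[5.05,-6.35,0],[0,0,0]],
    [0.3,[5.05,-6.35,-3],[0,0,0]],
    [0.3,[5.05,-6.35,-6.5],[0,0,0]],
    [0.3,[5.05,-6.35,-6.5],[0,0,0]],
  ],
)

```text
clock: 12.03
eef_pos: [0.6342, -0.2155, 0.1563]
eef_rot: [-0.018, 0.71, 0.02, 0.704]
wrist_force: [-1.7, 0.6, -0.6]
grip_width: 0.0596
```

Run:
```python
from h import *
st,im=snap("wrist","w14.png"); print(st["clock"],st["eef_pos"],st["eef_rot"],st["q"].round(2)); c=cam("wrist",st)
print([(round(r["p"],2),np.round(r["location"]).tolist(),unproj(c,*r["location"],.128).round(4)[:2].tolist()) for r in ctrl.spot_point("wrist","jaw_b")[:3]])
s2=ctrl.observe(); print(s2["eef_pos"])
```

```text
12.0333 [ 0.63419274 -0.21549065  0.15630303] [-0.01805725  0.71018691  0.01961598  0.70350814] [-0.18  0.53  0.64  1.42 -0.31  1.3   2.1 ]
[(0.87, [242.0, 280.0], [0.6381, -0.217])]
[ 0.63649077 -0.21563903  0.16298122]
```

View pics/w14.png

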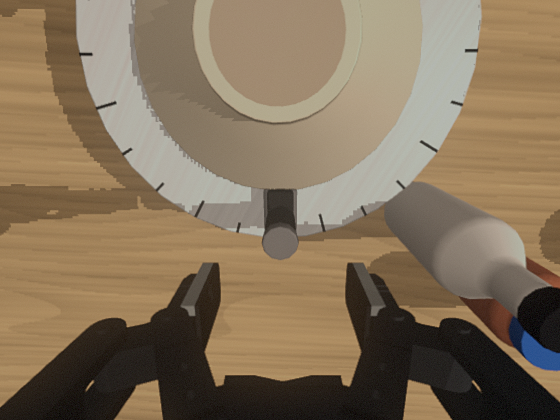

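step_arm(
  steps=[
    [0.3,[0.1,0,-2.5],[0,0,0]],
    [0.3,[0.1,0,-5],[0,0,0]],
    [0.3,[0.1,0,-7],[0,0,0]],
    [0.3,[0.1,0,-7.2],[0,0,0]],
    [0.3,[0.1,0,-7.2],[0,0,0]],
  ],
)

```text
clock: 12.55
eef_pos: [0.6386, -0.2158, 0.0929]
eef_rot: [-0.019, 0.707, 0.019, 0.707]
wrist_force: [0.2, -0.4, 0.5]
grip_width: 0.06
```

Run:
```python
from h import *
st,im=snap("wrist","w15.png"); s2,im2=snap("side","s15.png"); print(s2["clock"],s2["eef_pos"],s2["wrist_force"])
a=cv2.resize(im[:,60:500],(400,380)); b=cv2.resize(im2[180:330,240:400],(400,375),interpolation=cv2.INTER_CUBIC)
v=np.zeros((380,800,3),np.uint8); v[:,:400]=a; v[:375,400:]=b; cv2.imwrite("pics/v15.png",v)
```

```text
12.6 [ 0.63914805 -0.2162422   0.09389533] [-0.26936472 -0.13024033  0.70899657]
```

View pics/v15.png

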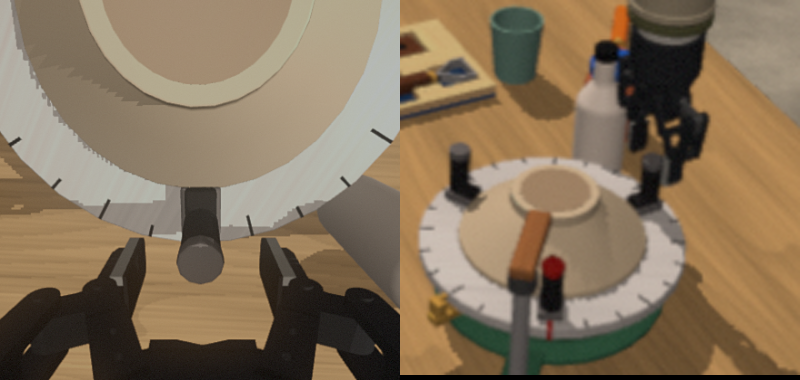

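step_arm(
  steps=[
    [0.8,[0,0,0],[0,0,0]],
    [0.8,[0,0,0],[0,0,0]],
    [0.8,[0,0,0],[0,0,0]],
    [0.8,[0,0,0],[0,0,0]],
  ],
  force=30,
)

```text
clock: 12.98
eef_pos: [0.6386, -0.217, 0.0926]
eef_rot: [-0.019, 0.706, 0.019, 0.707]
wrist_force: [0.1, -1.2, 4.2]
grip_width: 0.0204
```

Run:
```python
from h import *
st,im=snap("wrist","w16.png"); print(st["clock"],st["eef_pos"],st["wrist_force"],st["grip_width"],st["q"].round(2))
v=np.array([.639-.5202,-.216+.222])
for i in range(0,5):
    v=v if i==0 else v
    out=[]
    for j in range(1,6):
        th=np.radians(-5*j); w=np.array([[np.cos(th),-np.sin(th)],[np.sin(th),np.cos(th)]])@v; out.append((np.round((w-v)*100,2).tolist(),round(th,3)))
    print(out); v=w
```

```text
12.9833 [ 0.63861519 -0.21695186  0.09259593] [ 0.11744981 -1.23203433  4.15458851] 0.020438286139004308 [-0.17  0.58  0.61  1.49 -0.35  1.18  2.12]
[([0.01, -1.04], np.float64(-0.087)), ([-0.08, -2.07], np.float64(-0.175)), ([-0.25, -3.1], np.float64(-0.262)), ([-0.51, -4.1], np.float64(-0.349)), ([-0.86, -5.08], np.float64(-0.436))]
[([-0.43, -0.94], np.float64(-0.087)), ([-0.94, -1.85], np.float64(-0.175)), ([-1.53, -2.7], np.float64(-0.262)), ([-2.2, -3.5], np.float64(-0.349)), ([-2.92, -4.24], np.float64(-0.436))]
[([-0.79, -0.67], np.float64(-0.087)), ([-1.64, -1.27], np.float64(-0.175)), ([-2.53, -1.8], np.float64(-0.262)), ([-3.47, -2.24], np.float64(-0.349)), ([-4.44, -2.6], np.float64(-0.436))]
[([-1.0, -0.28], np.float64(-0.087)), ([-2.02, -0.46], np.float64(-0.175)), ([-3.05, -0.56], np.float64(-0.262)), ([-4.09, -0.57], np.float64(-0.349)), ([-5.13, -0.48], np.float64(-0.436))]
[([-1.02, 0.17], np.float64(-0.087)), ([-2.03, 0.43], np.float64(-0.175)), ([-3.0, 0.78], np.float64(-0.262)), ([-3.95, 1.22], np.float64(-0.349)), ([-4.85, 1.73], np.float64(-0.436))]
```

View pics/w16.png

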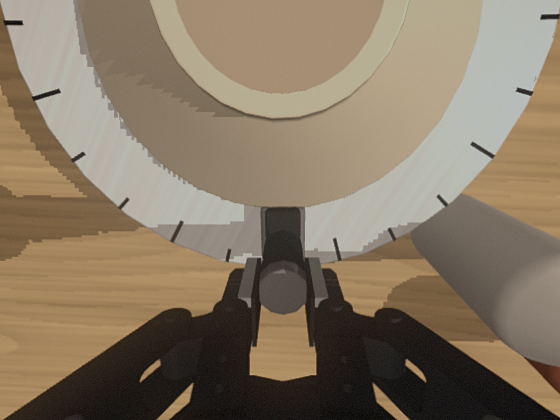

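step_arm(
  steps=[
    [0.8,[0.01,-1.04,0],[0,0,-0.087]],
    [0.8,[-0.08,-2.07,0],[0,0,-0.175]],
    [0.8,[-0.25,-3.1,0],[0,0,-0.262]],
    [0.8,[-0.51,-4.1,0],[0,0,-0.349]],
    [0.8,[-0.86,-5.08,0],[0,0,-0.436]],
  ],
)

```text
clock: 13.45
eef_pos: [0.6311, -0.2667, 0.0926]
eef_rot: [0.135, 0.693, -0.135, 0.695]
wrist_force: [1.9, 1.0, 5.4]
grip_width: 0.0204
```

step_arm(
  steps=[
    [0.8,[-0.43,-0.94,0],[0,0,-0.087]],
    [0.8,[-0.94,-1.85,0],[0,0,-0.175]],
    [0.8,[-1.53,-2.7,0],[0,0,-0.262]],
    [0.8,[-2.2,-3.5,0],[0,0,-0.349]],
    [0.8,[-2.92,-4.24,0],[0,0,-0.436]],
  ],
)

```text
clock: 13.87
eef_pos: [0.6025, -0.3101, 0.0926]
eef_rot: [0.282, 0.646, -0.282, 0.65]
wrist_force: [8.0, -1.2, 1.8]
grip_width: 0.0208
```

Run:
```python
from h import *
st,im=snap("wrist","w17.png"); s2,im2=snap("side","s17.png"); print(s2["clock"],st["eef_pos"],s2["eef_pos"],s2["wrist_force"],s2["grip_width"],s2["q"].round(2))
v=s2["eef_pos"][:2]-[.5202,-.222]; print(np.linalg.norm(v),np.degrees(np.arctan2(v[1],v[0])))
a=cv2.resize(im[:,60:500],(400,380)); b=cv2.resize(im2[180:330,240:400],(400,375),interpolation=cv2.INTER_CUBIC)
v=np.zeros((380,800,3),np.uint8); v[:,:400]=a; v[:375,400:]=b; cv2.imwrite("pics/v17.png",v)
```

```text
13.9167 [ 0.602469   -0.31010747  0.09264415] [ 0.59996385 -0.31243864  0.09262833] [ 1.60426616 -5.82286903  2.8992087 ] 0.020488501897733095 [-0.14  0.65  0.81  1.49 -0.49  1.21  1.48]
0.12058780452361906 -48.588786248415296
```

View pics/v17.png

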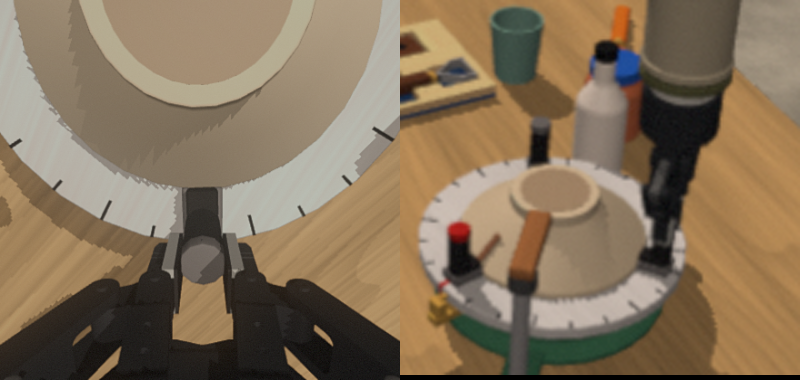

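step_arm(
  steps=[
    [0.8,[-0.79,-0.67,0],[0,0,-0.087]],
    [0.8,[-1.64,-1.27,0],[0,0,-0.175]],
    [0.8,[-2.53,-1.8,0],[0,0,-0.262]],
    [0.8,[-3.47,-2.24,0],[0,0,-0.349]],
    [0.8,[-4.44,-2.6,0],[0,0,-0.436]],
  ],
)

```text
clock: 14.38
eef_pos: [0.5569, -0.3375, 0.0926]
eef_rot: [0.416, 0.57, -0.416, 0.574]
wrist_force: [8.8, -3.7, 1.7]
grip_width: 0.0205
```

Run:
```python
from h import *
s2,im2=snap("side","s18.png"); print(s2["clock"],s2["eef_pos"],s2["wrist_force"],s2["grip_width"],s2["q"].round(2))
v=s2["eef_pos"][:2]-[.5202,-.222]; print(np.linalg.norm(v),np.degrees(np.arctan2(v[1],v[0])))
cv2.imwrite("pics/v18.png",cv2.resize(im2[150:350,220:420],(800,600),interpolation=cv2.INTER_CUBIC))
```

```text
14.3833 [ 0.55687352 -0.33751275  0.09262341] [ 8.8428482  -3.70423134  1.69934717] 0.020532411527191288 [-0.17  0.64  0.92  1.57 -0.53  1.2   1.16]
0.12119464686846196 -72.38615753412586
```

View pics/v18.png

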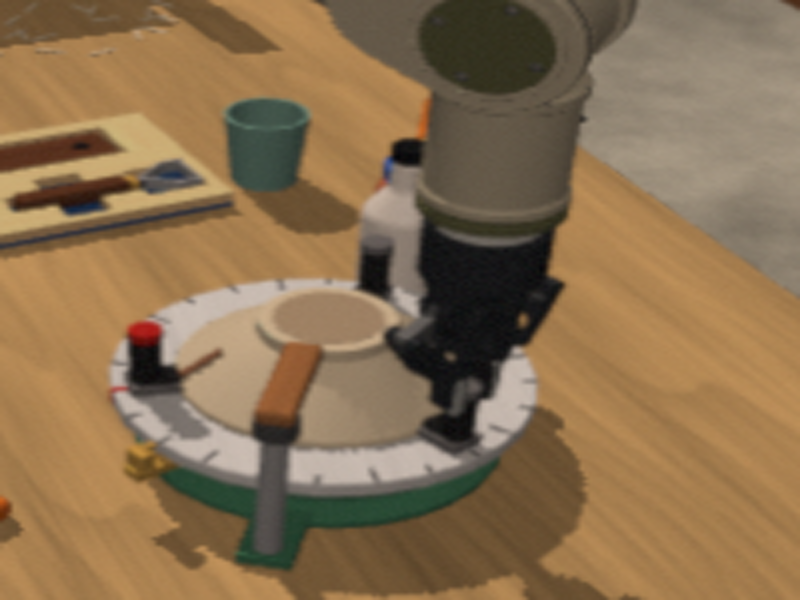

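step_arm(
  steps=[
    [0.8,[-1.0,-0.28,0],[0,0,-0.087]],
    [0.8,[-2.02,-0.46,0],[0,0,-0.175]],
    [0.8,[-3.0,-0.55,0],[0,0,-0.257]],
    [0.8,[-3.0,-0.55,0],[0,0,-0.257]],
    [0.8,[-3.0,-0.55,0],[0,0,-0.257]],
  ],
)

```text
clock: 14.85
eef_pos: [0.5266, -0.3431, 0.0926]
eef_rot: [0.485, 0.513, -0.485, 0.516]
wrist_force: [5.0, -9.6, 1.3]
grip_width: 0.0207
```

Run:
```python
from h import *
s2,im2=snap("side","s19.png"); s1,im1=snap("wrist","w19.png"); print(s2["clock"],s2["eef_pos"],s2["wrist_force"],s1["wrist_force"],s2["grip_width"])
v=s2["eef_pos"][:2]-[.5202,-.222]; print(np.linalg.norm(v),np.degrees(np.arctan2(v[1],v[0])))
cv2.imwrite("pics/v19.png",cv2.resize(im2[200:350,220:420],(800,600),interpolation=cv2.INTER_CUBIC))
```

```text
14.85 [ 0.52656605 -0.34314589  0.09262915] [ 5.02095974 -9.56666895  1.26457904] [ 4.59326228 -8.20182063  1.69138764] 0.020744343136423777
0.12131303496344137 -86.99195160776279
```

View pics/v19.png

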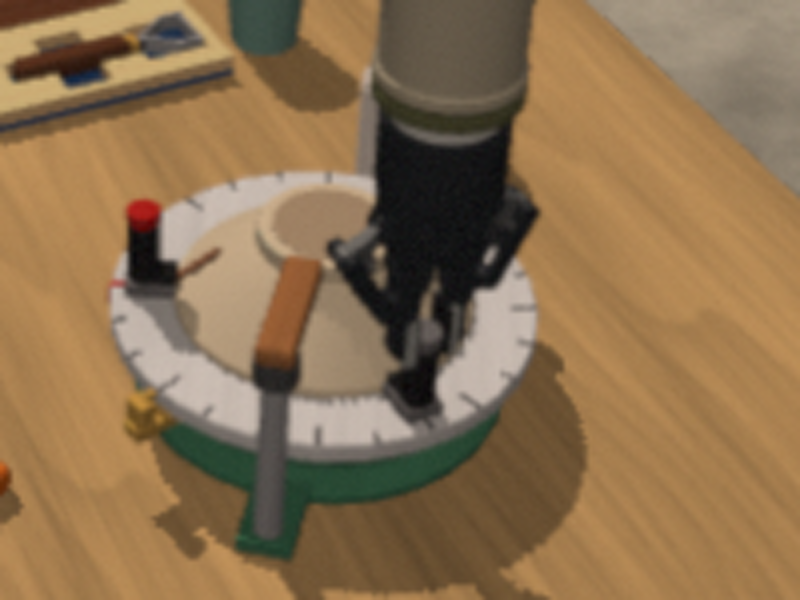

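View pics/w19.png

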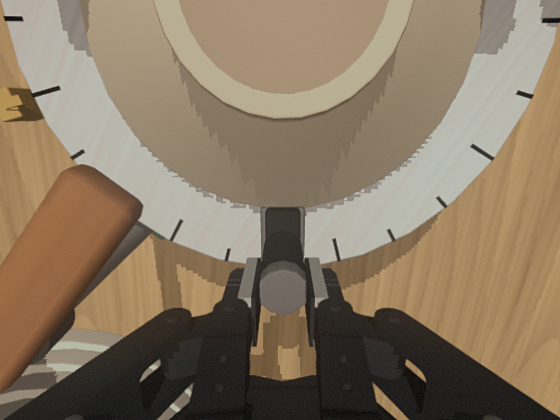

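step_arm(
  steps=[
    [0.6,[0,0,0],[0,0,0]],
    [0.5,[0,0,0],[0,0,0]],
    [0.5,[0,0,0],[0,0,0]],
    [0.5,[0,0,0],[0,0,0]],
  ],
)

```text
clock: 15.28
eef_pos: [0.5259, -0.3403, 0.091]
eef_rot: [0.485, 0.515, -0.484, 0.515]
wrist_force: [-0.7, 0.0, 0.1]
grip_width: 0.0426
```

Run:
```python
from h import *
s1,im1=snap("wrist","w20.png"); print(s1["clock"],s1["eef_pos"],s1["wrist_force"],s1["grip_width"]); print(ctrl.observe()["wrist_force"])
```

```text
15.2833 [ 0.52585095 -0.34029521  0.0910458 ] [-0.67241324  0.02911287  0.05815819] 0.04256785657172707
[-0.46540985 -1.46687948  0.64376069]
```

View pics/w20.png

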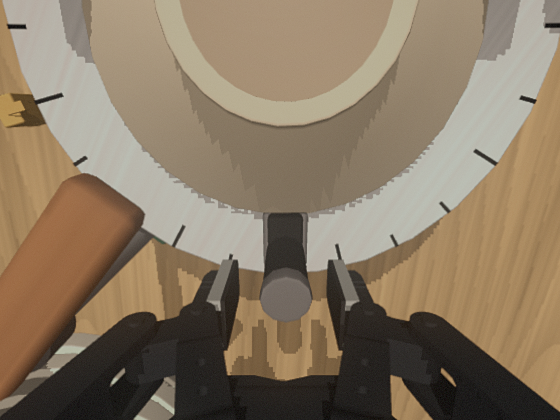

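Released, with the jaw clear of both fingers and the pointer at a rim tick. I'll lift straight up and retreat.

step_arm(
  steps=[
    [0.5,[0,0,3],[0,0,0]],
    [0.5,[0,0,7],[0,0,0]],
    [0.5,[0,0,11],[0,0,0]],
    [0.5,[0,0,15],[0,0,0]],
    [0.5,[0,0,18],[0,0,0]],
  ],
)

```text
clock: 15.75
eef_pos: [0.5258, -0.3411, 0.2747]
eef_rot: [0.485, 0.514, -0.485, 0.515]
wrist_force: [0.2, -0.9, -0.3]
grip_width: 0.0427
```

step_arm(
  steps=[
    [0.5,[0,3,2],[0,0,0]],
    [0.5,[0,7,2],[0,0,0]],
    [0.5,[0,11,2],[0,0,0]],
    [0.5,[0,15,2],[0,0,0]],
    [0.5,[0,19,2],[0,0,0]],
  ],
)

```text
clock: 16.17
eef_pos: [0.5254, -0.1491, 0.291]
eef_rot: [0.485, 0.515, -0.485, 0.515]
wrist_force: [1.0, 0.6, 0.9]
grip_width: 0.043
```

step_arm(
  steps=[
    [0.5,[0,4,0],[0,0,0]],
    [0.5,[0,8,0],[0,0,0]],
    [0.5,[0,12,0],[0,0,0]],
    [0.5,[0,16,0],[0,0,0]],
    [0.5,[0,20,0],[0,0,0]],
  ],
)

```text
clock: 16.58
eef_pos: [0.5253, 0.0513, 0.2915]
eef_rot: [0.485, 0.515, -0.484, 0.515]
wrist_force: [1.2, 0.7, 0.0]
grip_width: 0.0431
```

step_arm(
  steps=[
    [0.5,[-3,3,0],[0,0,0]],
    [0.5,[-6,6,0],[0,0,0]],
    [0.5,[-8,9,0],[0,0,0]],
    [0.5,[-10,12,0],[0,0,0]],
    [0.5,[-10,15,0],[0,0,0]],
  ],
)

```text
clock: 17.0
eef_pos: [0.4225, 0.201, 0.2919]
eef_rot: [0.485, 0.517, -0.483, 0.514]
wrist_force: [0.3, -0.1, 1.1]
grip_width: 0.0428
```

Run:
```python
from circ import *
s,t=snap("top","t21.png"); s,d=snap("side","s21.png"); print(s["clock"],s["eef_pos"])
for n,im in(("top",t),("side",d)):
  c=cam(n)
  for q,z in dict(jaw_red=.128,jaw_b=.128,pointer_tip=.067,tool_handle=.016,tool_head=.016).items():
    print(n,q,[(round(r["p"],2),np.round(r["location"]).tolist(),unproj(c,*r["location"],z).round(4)[:2].tolist()) for r in ctrl.spot_point(n,q)[:3]])
cv2.imwrite("pics/v21.png",cv2.resize(t[130:310,140:460],(800,450),interpolation=cv2.INTER_CUBIC))
cv2.imwrite("pics/v21s.png",cv2.resize(d[180:350,190:400],(790,600),interpolation=cv2.INTER_CUBIC))
```

```text
17.05 [0.42168626 0.20836961 0.29136771]
top jaw_red [(0.78, [265.0, 354.0], [0.4107, -0.167])]
top jaw_b [(0.63, [171.0, 351.0], [0.6202, -0.1582]), (0.63, [230.0, 208.0], [0.4824, 0.157])]
top pointer_tip [(0.63, [275.0, 392.0], [0.3867, -0.2684])]
top tool_handle [(0.92, [91.0, 193.0], [0.8369, 0.2266]), (0.89, [229.0, 210.0], [0.4861, 0.1693]), (0.69, [328.0, 385.0], [0.2524, -0.2673])]
top tool_head [(0.89, [106.0, 222.0], [0.8002, 0.15]), (0.86, [196.0, 206.0], [0.5689, 0.1827]), (0.74, [355.0, 404.0], [0.186, -0.3162])]
side jaw_red [(0.98, [248.0, 254.0], [0.4167, -0.1543])]
side jaw_b [(0.89, [282.0, 325.0], [0.5257, -0.3396]), (0.84, [230.0, 324.0], [0.6256, -0.1425])]
side pointer_tip [(0.9, [301.0, 258.0], [0.3776, -0.2792])]
side tool_handle [(0.78, [217.0, 235.0], [0.474, 0.1676]), (0.57, [190.0, 330.0], [0.8436, 0.2131]), (0.57, [327.0, 208.0], [0.2519, -0.2731])]
side tool_head [(0.96, [352.0, 186.0], [0.1798, -0.329]), (0.7, [283.0, 324.0], [0.5896, -0.2283]), (0.67, [206.0, 260.0], [0.5742, 0.2034])]
```

View pics/v21.png

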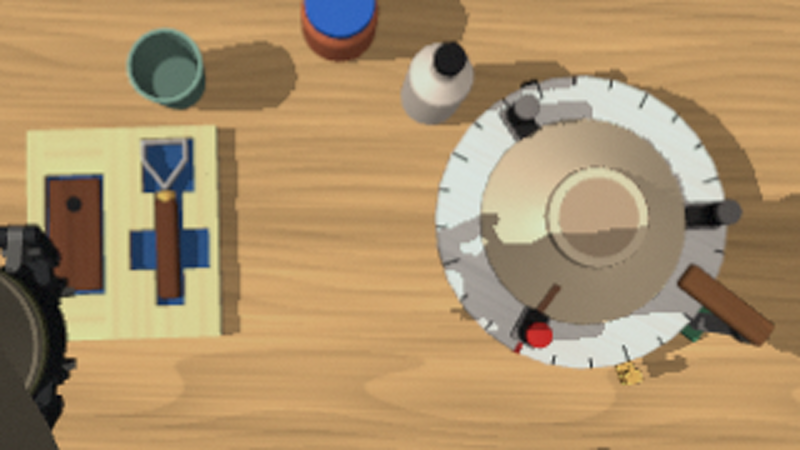

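View pics/v21s.png

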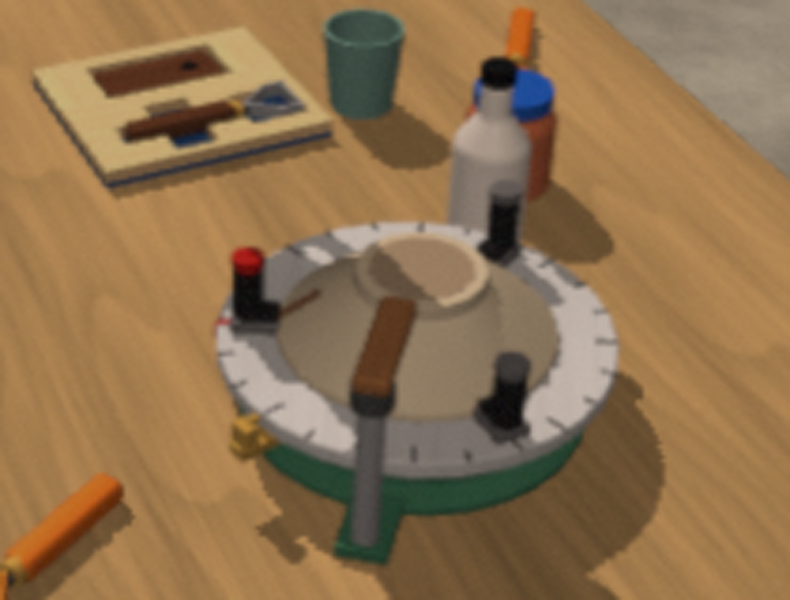

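Run:
```python
from circ import *
s=ctrl.observe(); st=dict(eef_pos=np.array([.52585,-.34030,.09105]),eef_rot=np.array([.485,.515,-.484,.515]))
im=cv2.imread("pics/w20.png"); c=cam("wrist",st)
p,*r=fitc(im,c,np.array([.5202,-.222])); print(p,r)
cv2.imwrite("pics/v20.png",cv2.resize(im[70:190,0:120],(720,600),interpolation=cv2.INTER_CUBIC))
t=cv2.imread("pics/t21.png"); cv2.imwrite("pics/v22.png",cv2.resize(t[250:290,325:405],(800,400),interpolation=cv2.INTER_CUBIC))
print(fitc(t,cam("top"),np.array([.52,-.222])))
```

```text
[ 0.52099051 -0.22353732] [43, np.float64(0.001508004328832972), np.float64(0.13993954511368079)]
(array([ 0.52037426, -0.22226367]), 109, np.float64(0.0005594101168979367), np.float64(0.139516110405458))
```

View pics/v20.png

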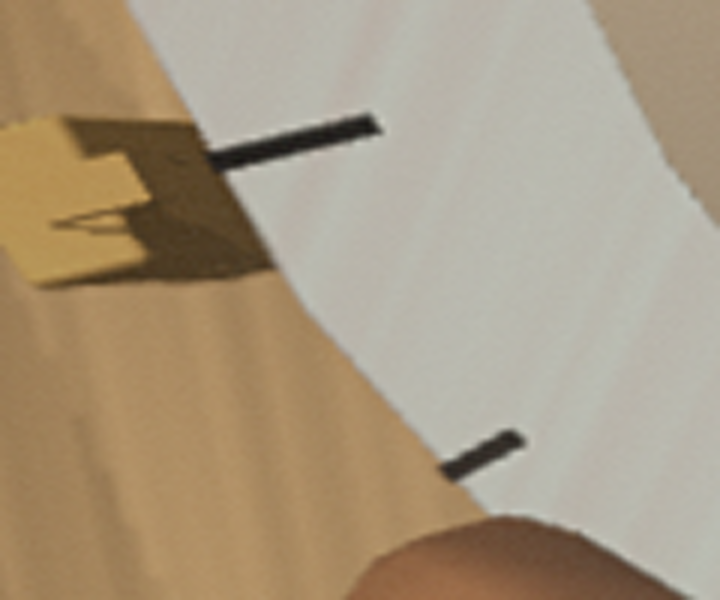

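View pics/v22.png

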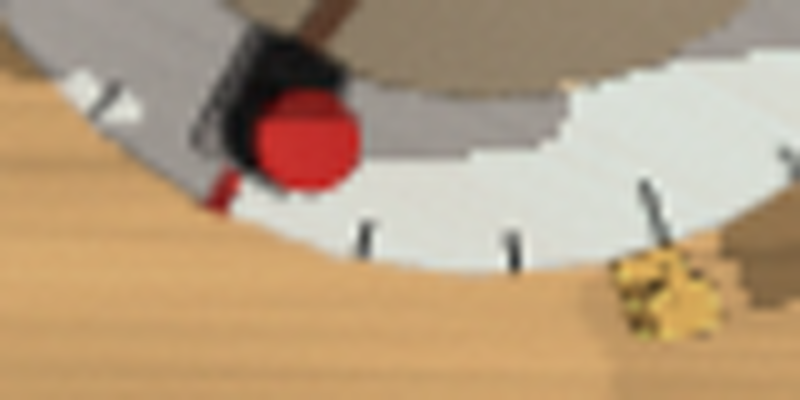

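Run:
```python
from fit import *
st,im=snap("wrist","w23.png"); c=cam("wrist",st); print(st["clock"],st["eef_pos"],st["dq"].round(3))
d=cv2.imread("pics/s21.png"); b=cv2.resize(d[180:230,210:280],(490,350),interpolation=cv2.INTER_CUBIC); cv2.imwrite("pics/v23s.png",b)
# from w12: measure handle rect
```

```text
17.6 [0.42611729 0.19862431 0.29132491] [-0.003  0.003 -0.004 -0.001 -0.    -0.001 -0.002]
```

View pics/w23.png

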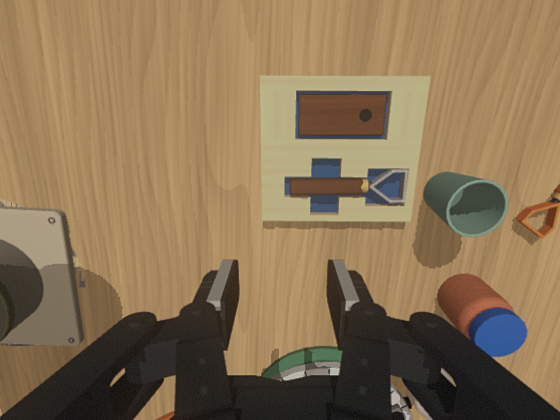

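View pics/v23s.png

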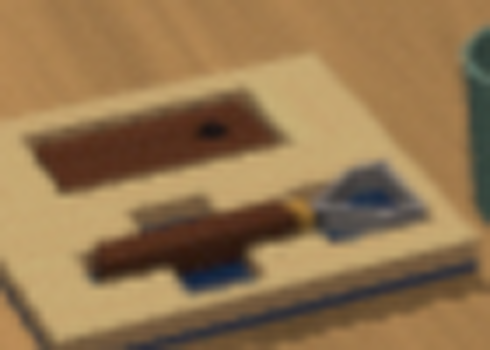

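View pics/w12.png

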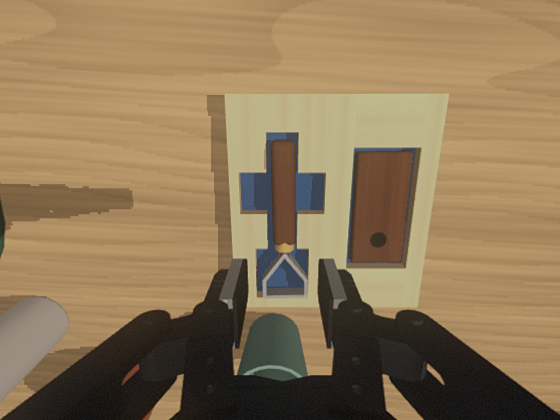

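Run:
```python
from bench import ctrl
print(ctrl.job_done())
```

```text
the job is handed in; nothing more can be done
None
```

I handed the job in at about 17.6 s with both parts done. The last pictures agree with the target state, but no verdict is reported.

- **Wheel:** I gripped the grey jaw opposite the hand rest and swung it about 90° clockwise, from +45° to −45°. After release, the top and side pictures show the pointer at the third rim tick from the red mark, and the wrist picture puts it about half a degree from that tick. The angle from the detected points came out at about −48° ± 2°. A similar offset appeared before the turn (42° for +45°), so I went by the ticks.
- **Tool:** The dark-handled loop tool lies in its cut-out. Blue floor shows around the handle and inside the head part, and there was no contact force when I let go. The tool may sit about 1–2 mm toward the head end, within the play; I did not measure its height separately.
- **First grasp missed:** The real fingertips sit roughly 10–20 mm behind the reported TCP, not 17 mm ahead as stated. The fingers first shut above the handle, so I measured the offset in the pictures and regrasped lower.
- **Bystanders:** In the last pictures the bottle, jar, beaker and rib are where they started. The arm was never close to the clay bowl, and it ended raised, clear of everything.

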